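# Load the vacuum manifold with collection tubes

## Robot

A 7-joint arm with a two-finger parallel gripper is mounted at the origin on the work surface. World frame = base frame: x ahead of the robot, y to its left, z up, the work surface at z = 0. Lengths are in mm, angles in rad, forces in N, time in s.
With the tool pointing down it reaches from about 425 to 1025 mm from the base axis. Payload 9.4 kg.
Tool frame: the origin (TCP) lies midway between the tips of the shut fingers; the grasp point (between the pads) lies 19 mm behind it; z points along the fingers, y is the line along which they close (so a half turn about z gives the same grasp; the last joint's range is limited). The gripper opens to 93 mm and grips with 3 to 60 N. Pads are 15 mm wide; open, the fingers measure 128 mm over their backs; the gripper's body (75 mm by 188 mm) begins 65 mm behind the grasp point.
Start: joints at [-1.317, 0.599, -0.003, 1.599, 0.002, 0.943, -0.08], TCP at [235.484, 685.69, 218.618] pointing down, gripper open.
Joint ranges: [-2.57, 2.57], [-0.35, 1.97], [-1.29, 1.29], [0.11, 2.56], [-1.05, 4.19], [0.11, 1.86], [-2.63, 2.63]. Speed limits (rad/s): [2.22, 2.22, 3.01, 3.01, 3.14, 3.14, 3.14].

## Interface

Orientations are given as a unit quaternion [x, y, z, w].
In Python, from plant import ctrl gives the robot as it stands.
- The arm moves only by the shell command python3 -m pendant 'ROWS' [OPENING]. ROWS is JSON, a list that holds one entry, the list of rows, each a list of 4 numbers: the shift along the tool's x, y, z in units of 0.15 m (1.0 is 0.15 m), then the turn about the tool's z in units of 0.5 rad (1.0 is 0.5 rad). In form: [[[dx, dy, dz, twist], ...]]. A call has 1 to 12 rows; each row is the pose to reach, as a shift and turn from the pose commanded when the call began, along the tool's axes at that moment; what a row does not reach only later rows make up. A row lasts 1/8 s, in which the tool goes at most 62.5 mm and 10.7 degrees, less where a joint would pass 70% of its speed; a pose out of reach is approached as far as the arm can. A call with a number of a shift or a turn outside -1 to 1 is refused whole. A call with a gripper value outside its range is refused whole. OPENING is the closure, from 0 (fully open) to 1 (shut), set as the call begins (- or left out, the last holds). The fingers move at their own pace and stop on an object; the grip force is fixed at half the most. Time passes only in rows, so rows that repeat a pose let the fingers close. It gives the time, the measured TCP pose, the force, the opening and the grip force at its end, in the units of the state.
- ctrl.sense(): the state, without advancing time (a new reading comes with each control period).
- ctrl.capture(name): name is "scene" or "top"; returns a dict with "img" (480x640x3 uint8, red, green, blue), "z_map" (480x640 float32, mm along the optical axis (not along the pixel's ray), 0 where there is no reading), "fx", "fy", "cx", "cy" (pixels), "R" (3x3) and "t" (3): a world point X has camera coordinates R X + t. Camera axes: x right, y down, z forward; pixel columns grow to the right and rows downward; lengths in mm; the calibration is good to about 2 mm. A picture is of the moment at which its call begins.
- ctrl.hand_in(): hands the job in; it is judged then, once.
The state is a dict: "time_s": time; "q": joint angles; "qvel": joint speeds; "tau": joint torques, N m; "eef_pos": TCP position; "tool_rot": TCP orientation; "ft_force": force on the tool from outside, world axes, zero at the start; "ft_torque": the same for the moment, N m; "grip_width": finger opening in mm; "grasp_force": force on a finger pad.
Only numpy, scipy, OpenCV 4.12 (cv2) and the standard library are available. Lean on these libraries where they do the work, as an engineer would, in place of code of your own. Each camera call takes 0.05 s, during which the arm holds its last target. There are 200 camera calls.

## Task

Get the vacuum manifold ready for the next run: turn its vacuum valve fully shut, lift the cover off the glass basin and lay it flat in the middle of the white bench pad, then put every open tube from the cream rack upright into the collection rack inside the basin, one to a hole and fully home. After that put the cover back on the basin so that it sits level with its gasket down in the mouth all round, and last of all turn the valve fully open along the pipe. Don't tip any tube over or disturb the other things on the bench.

Things in the scene. Friction and masses are not known exactly. Their poses are not given: they have to be found in the camera images.
- manifold: Vacuum manifold, fixed. Base plate with an open glass basin (outside 122 x 226 mm, inside 110 x 214 mm, rim 132 mm above the bench), long along the manifold's y; x points away from the robot at yaw 0. Origin: on the bench under the basin's centre. In the basin a grey three-tier collection rack, top at z = 74 mm, with a row of 4 holes along y. A pipe leaves the +y end at z = 95 mm.
- pump (a point): Centre of the top of the manifold's grey pump box (120 x 100 mm, top 70 mm above the bench; a gauge on it reaches 107 mm), at 0, 287, 70 mm in the manifold's frame. The pipe runs into it.
- cover: White basin cover, loose, about 0.45 kg, starts seated on the basin. Plate 128 x 232 x 10 mm, long along y; under it a black gasket pad 104 x 208 x 5 mm that drops into the basin with 3 mm play each side. Origin: centre of the gasket's underside. Seated: at 0, 0, 127 mm in the manifold's frame, parallel (either way round). Four ports 18 mm wide rise 12 mm above the plate at y = +-25, +-75 mm.
- cover_handle (a point): Centre of the cover's lifting handle, 51 mm above the cover's origin: steel bar along the cover's x, 76 mm long, 14 mm wide (y), 12 mm high, on a post at each end; 30 mm of free space under it.
- valve (a joint): Lever of the ball valve, rad: 0 = shut (square across the pipe, pointing along the manifold's -x, to the robot), 1.571 = open (along the pipe, pointing along the manifold's +y, to the pump). Hard stops at both. Opens clockwise seen from above; needs 0.12 N m (2 N at the grip) and stays where left. Starts open or nearly so.
- valve_hinge (a point): Point on the lever's vertical hinge axis at mid-height of the lever, 124 mm above the bench (manifold frame 0, 175, 124 mm). The brass valve body and pipe below reach up to 117 mm at the axis, 112 mm elsewhere.
- valve_grip (a point): Grip point on the lever, 65 mm from the hinge axis, at mid-height. The lever is a flat bar reaching 85 mm from the hinge, 14 mm wide, 12 mm high, black-sleeved. The basin's end wall is 62 mm from the hinge axis (the cover, when on, 59 mm).
- pad: Clean white absorbent bench pad, 170 x 270 x 2 mm, fixed flat on clear bench to the robot's left; origin at its centre on the bench, long side along its y.
- rack: Cream three-tier tube rack, fixed: four holes in a row along its y, 50 mm apart (-75, -25, 25, 75 mm); 64 mm wide (x), 220 mm long, top tier at 46 mm, end panels 78 mm high. Origin under its centre on the bench. Tubes stand in it with their feet 6 mm above the bench.
- tube0: Collection tube: open-topped milky plastic tube, 28 mm across (rim 30 mm), 100 mm long, with a rounded foot; it stands upright in the cream rack (absent in some runs). Origin: centre of the foot, z up the tube. Mass about 30 g. Fully home in the collection rack its foot is 22 mm above the bench.
- bore0 (a point): Centre of the mouth of hole 0 of the collection rack in the basin, 74 mm above the bench: round, 29.5 mm wide, 52 mm deep (floor 22 mm above the bench). Any tube may go into any hole.
- tube1: Collection tube: open-topped milky plastic tube, 28 mm across (rim 30 mm), 100 mm long, with a rounded foot; it stands upright in the cream rack (absent in some runs). Origin: centre of the foot, z up the tube. Mass about 30 g. Fully home in the collection rack its foot is 22 mm above the bench.
- bore1 (a point): Centre of the mouth of hole 1 of the collection rack in the basin, 74 mm above the bench: round, 29.5 mm wide, 52 mm deep (floor 22 mm above the bench). Any tube may go into any hole.
- tube2: Collection tube: open-topped milky plastic tube, 28 mm across (rim 30 mm), 100 mm long, with a rounded foot; it stands upright in the cream rack (absent in some runs). Origin: centre of the foot, z up the tube. Mass about 30 g. Fully home in the collection rack its foot is 22 mm above the bench.
- bore2 (a point): Centre of the mouth of hole 2 of the collection rack in the basin, 74 mm above the bench: round, 29.5 mm wide, 52 mm deep (floor 22 mm above the bench). Any tube may go into any hole.
- tube3: Collection tube: open-topped milky plastic tube, 28 mm across (rim 30 mm), 100 mm long, with a rounded foot; it stands upright in the cream rack (absent in some runs). Origin: centre of the foot, z up the tube. Mass about 30 g. Fully home in the collection rack its foot is 22 mm above the bench.
- bore3 (a point): Centre of the mouth of hole 3 of the collection rack in the basin, 74 mm above the bench: round, 29.5 mm wide, 52 mm deep (floor 22 mm above the bench). Any tube may go into any hole.
- wellplate: loose bystander, not part of the job: clear 96-well plate, 127 x 85 x 14 mm; origin at the centre of its underside.
- tipbox: loose bystander, not part of the job: blue pipette-tip box, 120 x 85 x 62 mm; origin at the centre of its underside.
- dish: loose bystander, not part of the job: petri dish, 90 mm across, 15 mm high; origin at the centre of its underside.
- marker: loose bystander, not part of the job: white marker pen with a black cap, 130 mm long, lying; origin at the centre of its underside.
- beaker: loose bystander, not part of the job: glass beaker, 76 mm across, 95 mm high; origin at the centre of its underside.
- reagent: loose bystander, not part of the job: amber jar with a black cap, 72 mm across, 125 mm high; origin at the centre of its underside.
- washbottle: loose bystander, not part of the job: white wash bottle with a red cap, 72 mm across, 200 mm high; origin at the centre of its underside.
Mind the look-alikes: they are no part of the job. Leave any orange, pink or yellow look-alike of the tube1 alone.

How it is judged (in metres and radians):
On the way, in this order (a step that is already met when the one before it is completed fails the run):
1. the vacuum valve is turned shut (value of joint valve below 0.12 rad), for 0.2 s.
2. the cover lies flat on the bench pad, valve still shut (horizontal distance between cover and pad below 0.05 m and height (world z) of cover below 0.008 m and angle between cover's own z axis and vertical below 0.04 rad and linear speed of cover below 0.05 m/s and value of joint valve below 0.12 rad), for 0.2 s.
3. every tube stands fully home in a hole of the collection rack, valve still shut (z of each of tube0, tube1, tube2, tube3 in the frame of manifold below 0.026 m and angle between each of tube0, tube1, tube2, tube3's own z axis and vertical below 0.08 rad and (horizontal distance between tube0 and bore0 below 0.005 m or horizontal distance between tube0 and bore1 below 0.005 m or horizontal distance between tube0 and bore2 below 0.005 m or horizontal distance between tube0 and bore3 below 0.005 m) and (horizontal distance between tube1 and bore0 below 0.005 m or horizontal distance between tube1 and bore1 below 0.005 m or horizontal distance between tube1 and bore2 below 0.005 m or horizontal distance between tube1 and bore3 below 0.005 m) and (horizontal distance between tube2 and bore0 below 0.005 m or horizontal distance between tube2 and bore1 below 0.005 m or horizontal distance between tube2 and bore2 below 0.005 m or horizontal distance between tube2 and bore3 below 0.005 m) and (horizontal distance between tube3 and bore0 below 0.005 m or horizontal distance between tube3 and bore1 below 0.005 m or horizontal distance between tube3 and bore2 below 0.005 m or horizontal distance between tube3 and bore3 below 0.005 m) and value of joint valve below 0.12 rad), for 0.2 s.
4. the cover is back on the basin, seated level, valve still shut (z of cover in the frame of manifold between 0.12 and 0.1295 m and x of cover in the frame of manifold between -0.006 and 0.006 m and y of cover in the frame of manifold between -0.006 and 0.006 m and angle between the y axis of cover and the y axis of manifold, either way round below 0.06 rad and angle between cover's own z axis and vertical below 0.025 rad and value of joint valve below 0.12 rad), for 0.2 s.
5. the valve is opened fully (value of joint valve above 1.42 rad), for 0.2 s.
At the end, for the whole second after the job is handed in: Every tube present stands in a hole of the collection rack, foot within 4 mm of its floor; the cover lies level (0.025 rad) on the basin, within 2.5 mm of seated height and 6 mm sideways; the valve is within 0.15 rad of its open stop; all released and at rest (z of each of tube0, tube1, tube2, tube3 in the frame of manifold below 0.026 m and angle between each of tube0, tube1, tube2, tube3's own z axis and vertical below 0.08 rad and (horizontal distance between tube0 and bore0 below 0.005 m or horizontal distance between tube0 and bore1 below 0.005 m or horizontal distance between tube0 and bore2 below 0.005 m or horizontal distance between tube0 and bore3 below 0.005 m) and (horizontal distance between tube1 and bore0 below 0.005 m or horizontal distance between tube1 and bore1 below 0.005 m or horizontal distance between tube1 and bore2 below 0.005 m or horizontal distance between tube1 and bore3 below 0.005 m) and (horizontal distance between tube2 and bore0 below 0.005 m or horizontal distance between tube2 and bore1 below 0.005 m or horizontal distance between tube2 and bore2 below 0.005 m or horizontal distance between tube2 and bore3 below 0.005 m) and (horizontal distance between tube3 and bore0 below 0.005 m or horizontal distance between tube3 and bore1 below 0.005 m or horizontal distance between tube3 and bore2 below 0.005 m or horizontal distance between tube3 and bore3 below 0.005 m) and z of cover in the frame of manifold between 0.12 and 0.1295 m and x of cover in the frame of manifold between -0.006 and 0.006 m and y of cover in the frame of manifold between -0.006 and 0.006 m and angle between the y axis of cover and the y axis of manifold, either way round below 0.06 rad and angle between cover's own z axis and vertical below 0.025 rad and value of joint valve above 1.42 rad and linear speed of each of cover, tube0, tube1, tube2, tube3 below 0.02 m/s); the robot touches nothing.
It fails at once if another thing on the bench is disturbed (moved more than 30 mm) (distance of any of wellplate, tipbox, dish, marker, beaker, reagent, washbottle from where it was at the start of the episode above 0.03 m).
It fails at once if a collection tube is tipped over (angle between any of tube0, tube1, tube2, tube3's own z axis and vertical above 0.6 rad).
Of tube0, tube1, tube2, tube3 only 2 to 4 are there at a start; the rules pass over those that are not, and their reading is None.
At some moment in a run one of cover may be knocked a few centimetres aside while the robot is not near it.
It also fails if it takes over 210 s, if anything falls off the work surface, if the arm or the gripper's body presses on something with over 40 N, if the wrist force passes 120 N, or if a joint passes its speed limit or range.

## Working session

There is one attempt and no reset: what is moved stays moved. The work goes in short steps, Python scripts to look and compute and a shell command to move; the robot and the scene stay as the last step left them, time stands still between calls to the robot, and variables do not carry over. Pictures are saved under pics/ and viewed, at most 14 in all, crops included, and the job is handed in when it is done.

```bash
ls; mkdir -p pics; python3 - <<'E'
from plant import ctrl
import cv2,numpy as np
print(ctrl.sense())
for n in("scene","top"):
    c=ctrl.capture(n); cv2.imwrite(f"pics/{n}0.png",c["img"][:,:,::-1]); np.savez(f"/tmp/{n}0.npz",**c)
    print(n,c["fx"],c["fy"],c["cx"],c["cy"],c["R"],c["t"],(c["z_map"]>0).mean())
E
```

```text
pics
{'time_s': 0.0, 'q': array([-1.31673584,  0.600128  , -0.00255159,  1.60013123,  0.00182017,
        0.94290365, -0.07982186]), 'qvel': array([ 0.00029369,  0.00198759, -0.00057689, -0.00114182,  0.0004335 ,
       -0.000707  , -0.00289698]), 'tau': array([ 2.33439823e-04, -7.65081096e+01,  1.49705697e+00, -2.52330261e+01,
       -5.25071996e-02,  1.71197945e-02,  1.48860254e-04]), 'eef_pos': array([235.31027497, 685.22866121, 217.75730448]), 'tool_rot': array([ 1.64600024e-01,  9.86360085e-01, -7.82400352e-04, -5.18669786e-05]), 'ft_force': array([-0.17982429,  0.21036588, -0.30903859]), 'ft_torque': array([ 0.04966152, -0.0570118 ,  0.01748498]), 'grasp_force': 0.0, 'grip_width': 93.18123171875558}
scene 453.08325734124566 453.08325734124566 325.2492917698718 242.6349633442271 [[ 0.88732112  0.46101598 -0.01120218]
 [ 0.3051141  -0.60512359 -0.73534402]
 [-0.34578405  0.64906834 -0.67760142]] [-496.03717573  -48.76258734 1492.17922864] 0.9959049479166666
top 600.7266740510562 600.7266740510562 316.15440345243326 230.08229076763723 [[ 2.12670738e-02 -9.99773800e-01 -2.45516687e-04]
 [-9.98177033e-01 -2.12192325e-02 -5.65009247e-02]
 [ 5.64829345e-02  1.44667846e-03 -9.98402517e-01]] [  -2.83211944  547.38887512 1805.40981746] 0.9958561197916667
```

View pics/scene0.png

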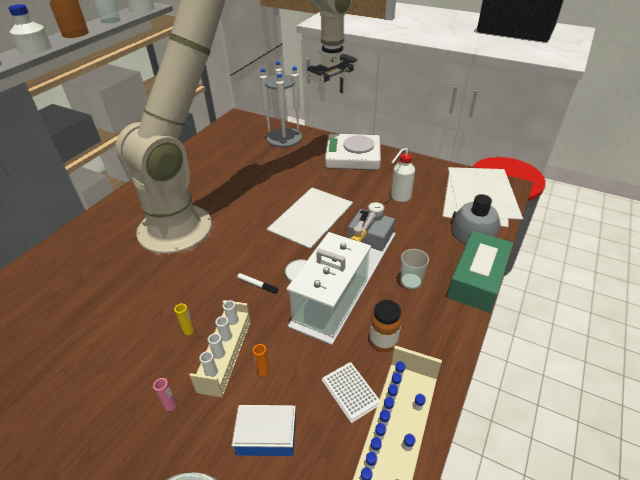

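View pics/top0.png

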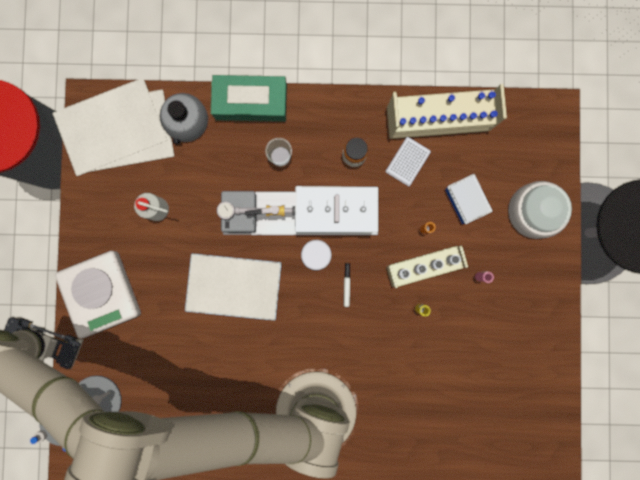

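The scene view shows the rack with four milky tubes around (220,335), the cover at (330,268), the pad at (310,215), and coloured look-alikes at (185,318), (165,393) and (262,360). The top view shows the cover at (337,210), the lever near (262,211), the pad at (233,287) and the rack at (428,267).

```bash
cat > h.py <<'E'
import numpy as np,cv2
from plant import ctrl
def load(n): return dict(np.load(f"/tmp/{n}.npz"))
def ray(c,uv,z):
    uv=np.atleast_2d(np.array(uv,float)); R,t=c["R"],c["t"]
    d=np.c_[(uv[:,0]-c["cx"])/c["fx"],(uv[:,1]-c["cy"])/c["fy"],np.ones(len(uv))]@R
    o=-R.T@t; return o+d*((z-o[2])/d[:,2])[:,None]
def cloud(c):
    v,u=np.mgrid[:480,:640]; z=c["z_map"].astype(float)
    P=np.stack([(u-c["cx"])/c["fx"]*z,(v-c["cy"])/c["fy"]*z,z],-1)
    return (P-c["t"])@c["R"]
def proj(c,X):
    p=np.atleast_2d(X)@c["R"].T+c["t"]; return np.c_[c["fx"]*p[:,0]/p[:,2]+c["cx"],c["fy"]*p[:,1]/p[:,2]+c["cy"]]
def tri(c1,p1,c2,p2):
    A=[]
    for c,p in((c1,p1),(c2,p2)):
        K=np.array([[c["fx"],0,c["cx"]],[0,c["fy"],c["cy"]],[0,0,1]]);P=K@np.c_[c["R"],c["t"]]
        A.append(P)
    X=cv2.triangulatePoints(A[0],A[1],np.array(p1,float).reshape(2,1),np.array(p2,float).reshape(2,1));return (X[:3]/X[3]).ravel()
def snap(n,tag):
    c=ctrl.capture(n);np.savez(f"/tmp/{tag}.npz",**c);return c
E
python3 - <<'E'
from h import *
for n,b in(("top0",[(205,180,185,70),(380,235,120,70)]),("scene0",[(270,190,140,150),(170,280,110,120)])):
    c=load(n);ims=[cv2.resize(c["img"][y:y+h,x:x+w,::-1],(780,int(780*h/w)) if n[0]=='t' else (390,int(390*h/w)),interpolation=cv2.INTER_CUBIC) for x,y,w,h in b]
    if n[0]=='t': cv2.imwrite("pics/t1.png",cv2.resize(np.vstack(ims),None,fx=.75,fy=.75))
    else:
        H=max(i.shape[0] for i in ims); ims=[np.vstack([i,np.zeros((H-i.shape[0],390,3),np.uint8)]) for i in ims];cv2.imwrite("pics/s1.png",np.hstack(ims))
c=load("top0");P=cloud(c);img=c["img"].astype(int)
def comp(mask,nm,z=None):
    n,l,s,ce=cv2.connectedComponentsWithStats(mask.astype(np.uint8))
    for i in range(1,n):
        if s[i,4]>25:
            q=P[l==i]; r=cv2.minAreaRect(np.argwhere(l==i)[:,::-1].astype(np.float32)); zz=np.median(q[:,2]); 
            bp=ray(c,cv2.boxPoints(r),zz); print(nm,s[i],np.round(ce[i],1),"z",zz.round(1),"ctr",bp.mean(0).round(1),"sides",np.linalg.norm(bp[1]-bp[0]).round(),np.linalg.norm(bp[2]-bp[1]).round(),"ang",np.round(np.arctan2(*(bp[1]-bp[0])[1::-1]),4),np.round(np.arctan2(*(bp[2]-bp[1])[1::-1]),4))
Z=P[...,2]
roi=np.zeros((480,640),bool);roi[175:245,285:390]=1
comp(roi&(Z>130)&(Z<149),"cover");comp(roi&(Z>165)&(Z<200),"handle")
roi=np.zeros((480,640),bool);roi[180:245,215:300]=1
comp(roi&(Z>118)&(Z<140)&(img.sum(2)<250),"lever");comp(roi&(Z>60)&(Z<80),"pump")
roi=np.zeros((480,640),bool);roi[240:330,170:295]=1
comp(roi&(img.min(2)>150),"pad")
roi=np.zeros((480,640),bool);roi[240:295,380:480]=1
comp(roi&(Z>90)&(Z<120),"tube");comp(roi&(Z>25)&(Z<90),"rack")
E
```

```text
cover [ 296  187   82   46 3295] [336.5 209.4] z 141.7 ctr [599.8 -47.6 141.7] sides 229.0 128.0 ang -1.5496 -3.126
handle [335 195   5  28 138] [337.  208.5] z 183.0 ctr [598.7 -47.6 183. ] sides 11.0 75.0 ang -1.5496 -3.1225
lever [245 210  16   6  63] [252.7 212.6] z 130.3 ctr [586.3 190.4 130.3] sides 43.0 13.0 ang -1.4071 -2.9737
pump [222 192  34  16 466] [239.9 198.8] z 69.2 ctr [629.8 239.7  69.2] sides 97.0 44.0 ang -1.5496 -3.1146
pump [222 214  34  19 513] [239.2 223.6] z 69.7 ctr [560.3 237.6  69.7] sides 97.0 53.0 ang -1.5495 -3.1146
pad [ 186  254   95   66 5205] [232.7 286.5] z 1.7 ctr [371.1 258.9   1.7] sides 175.0 276.0 ang -0.0667 -1.649
tube [450 255  11  10  47] [454.9 259.6] z 103.0 ctr [ 466.1 -392.5  103. ] sides 29.0 26.0 ang -1.5495 -3.1339
tube [433 260  11  10  40] [438.9 264.2] z 103.6 ctr [ 450.7 -343.6  103.6] sides 29.0 26.0 ang -1.5495 -3.1323
tube [417 265  11  10  44] [422.  269.4] z 103.7 ctr [ 435.4 -297.8  103.7] sides 29.0 26.0 ang -1.5495 -3.1307
tube [400 269  11  11  41] [405.3 273.9] z 105.1 ctr [ 422.2 -249.6  105.1] sides 26.0 28.0 ang -0.7692 -2.3382
rack [ 388  246   80   42 1417] [427.3 266.2] z 47.2 ctr [ 444.1 -323.9   47.2] sides 230.0 67.0 ang -1.2722 -2.8548
rack [419 266   7   8  30] [422.5 269.4] z 59.4 ctr [ 435.9 -304.8   59.4] sides 19.0 17.0 ang -0.7699 -2.3391
```

View pics/t1.png

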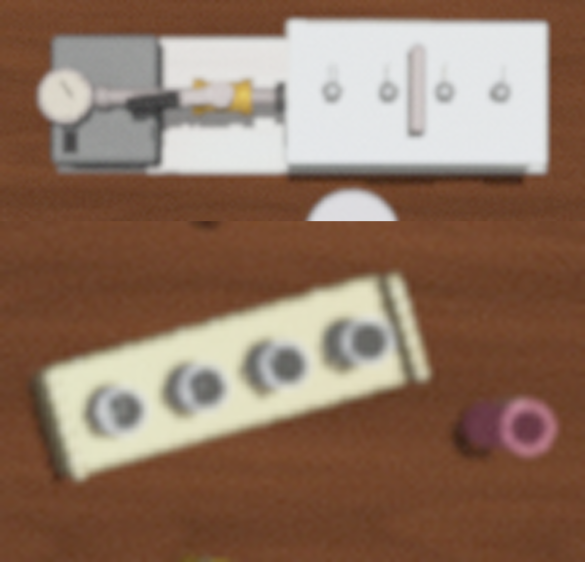

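View pics/s1.png

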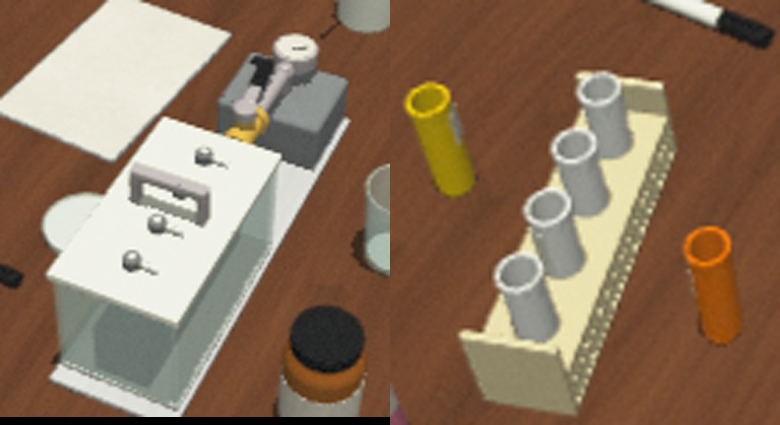

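Both crops agree: there are four grey tubes in the rack, the lever is just short of the pump direction, and the pink/yellow/orange tubes stand apart. Next I cross-check the positions in the scene view.

```bash
python3 - <<'E'
from h import *
t=load("top0");s=load("scene0")
for n,c in(("top",t),("scene",s)):
    P=cloud(c);X,Y,Z=P[...,0],P[...,1],P[...,2];img=c["img"].astype(int)
    def rect(m,nm):
        q=P[m]; r=cv2.minAreaRect(q[:,:2].astype(np.float32)); print(n,nm,len(q),"z",np.median(q[:,2]).round(1),"rect",np.round(r[0],1),np.round(r[1],1),round(r[2],2))
    near=(abs(X-600)<90)&(abs(Y+48)<150)
    rect(near&(Z>136)&(Z<147)&(img.min(2)>170),"plate")
    rect(near&(Z>176)&(Z<190),"handle top")
    rect((abs(X-371)<130)&(abs(Y-259)<180)&(Z<8)&(img.min(2)>150),"pad")
    rk=(abs(X-444)<100)&(abs(Y+322)<140)
    rect(rk&(Z>40)&(Z<50)&(img[...,0]-img[...,2]>25)&(img[...,0]>170),"racktop")
    pl=(abs(X-600)<70)&(Y>100)&(Y<230)&(Z>124)&(Z<135)
    rect(pl,"lever")
    q=P[pl]; print(np.round(np.c_[q[np.argsort(q[:,1])][::max(1,len(q)//12)]],0).tolist())
# triangulate tube rims: ellipse in scene
I=s["img"];g=cv2.cvtColor(I,cv2.COLOR_RGB2GRAY);hsv=cv2.cvtColor(I,cv2.COLOR_RGB2HSV)
P=cloud(s)
for x,y in((466,-392.5),(450.7,-343.6),(435.4,-297.8),(422.2,-249.6)):
    p=proj(s,[x,y,106])[0]
    m=((hsv[...,1]<40)&(abs(P[...,2]-106)<7)).astype(np.uint8); k=np.zeros_like(m);cv2.circle(k,tuple(int(round(v)) for v in p),15,1,-1)
    pts=np.argwhere(m&k)[:,::-1].astype(np.float32)
    h=cv2.convexHull(pts); e=cv2.fitEllipse(h)
    tp=proj(t,[x,y,104])[0]
    print("rim scene",p.round(1),np.round(e[0],1),np.round(e[1],1),"on z106",ray(s,e[0],106).round(1),"tri",tri(t,tp,s,e[0]).round(1))
# rim depth points in top, circle on z=106
P=cloud(t);img=t["img"]
E
```

```text
top plate 2743 z 141.8 rect [600.6 -47.5] [128. 230.] 0.81
top handle top 126 z 183.2 rect [600.3 -47.6] [72.5 11.5] 1.09
top pad 4748 z 1.2 rect [370.8 259.7] [277.1 175.9] 85.52
top racktop 668 z 45.4 rect [ 444.3 -322.3] [ 64.1 201.8] 17.0
top lever 165 z 130.0 rect [593.1 165.8] [21.1 94.9] 6.06
[[596.0, 118.0, 132.0], [593.0, 124.0, 129.0], [589.0, 132.0, 135.0], [595.0, 138.0, 135.0], [595.0, 147.0, 132.0], [587.0, 153.0, 125.0], [597.0, 164.0, 134.0], [583.0, 172.0, 131.0], [589.0, 178.0, 129.0], [591.0, 186.0, 132.0], [580.0, 194.0, 135.0], [580.0, 201.0, 128.0], [579.0, 209.0, 134.0]]
scene plate 2698 z 142.1 rect [600.  -45.7] [128.7 236.3] 0.79
scene handle top 167 z 183.0 rect [601.2 -47.6] [74.  15.5] 2.07
scene pad 2606 z 2.1 rect [377.4 244.3] [305.3 195.6] 85.41
scene racktop 760 z 45.9 rect [ 443.9 -318.4] [ 64.9 209.2] 16.85
scene lever 139 z 130.2 rect [590.4 164.4] [23.5 98.6] 12.0
[[595.0, 116.0, 126.0], [589.0, 121.0, 127.0], [606.0, 125.0, 130.0], [604.0, 130.0, 130.0], [598.0, 135.0, 131.0], [591.0, 145.0, 128.0], [587.0, 153.0, 129.0], [599.0, 162.0, 126.0], [595.0, 170.0, 133.0], [587.0, 180.0, 130.0], [593.0, 189.0, 130.0], [582.0, 199.0, 130.0], [585.0, 207.0, 132.0]]
rim scene [205.9 356.7] [208.2 353.3] [14.1 21.7] on z106 [[ 464.9 -383.   106. ]] tri [ 467.3 -388.7  114.9]
rim scene [214.  337.8] [214.5 337.8] [11.9 31.1] on z106 [[ 451.9 -343.1  106. ]] tri [ 451.  -343.1  105.3]
rim scene [220.8 321.1] [221.9 320.6] [11.7 33.2] on z106 [[ 437.  -295.6  106. ]] tri [ 436.1 -296.8  106.6]
rim scene [228.4 305. ] [226.9 310.4] [13.4 22.7] on z106 [[ 428.9 -265.   106. ]] tri [ 420.6 -253.1   88.5]
```

```bash
cat > go.py <<'E'
import sys;from h import *
from scipy.spatial.transform import Rotation as Ro
s=ctrl.sense();R=Ro.from_quat(s["tool_rot"]).as_matrix();p=s["eef_pos"]
ya=np.arctan2(R[1,1],R[0,1])
print("t",round(s["time_s"],1),"tcp",p.round(1),"yaw_y",ya.round(4),"F",s["ft_force"].round(1),"w",round(s["grip_width"],1),"gf",round(s["grasp_force"],1),"j7",s["q"][6].round(2),"tilt",R[:2,2].round(4))
# args: x,y,z,yawdeg-of-tool-y(rad)
for a in sys.argv[1:]:
    v=[float(k) for k in a.split(",")]
    d=R.T@(np.array(v[:3])-p)/150; tw=0 if len(v)<4 else -((v[3]-ya+np.pi/2)%np.pi-np.pi/2)/.5
    print(a,"->",d.round(3).tolist(),round(tw,3))
E
python3 go.py 616,192,216,1.585
python3 - <<'E'
import numpy as np
h=np.array([598,127.6])
for f in np.linspace(0.15,1.6,9):
    d=np.array([-np.sin(f),np.cos(f)]);n=np.array([np.cos(f),np.sin(f)])
    print(round(f,2),(h+60*d+n*(7+10*abs(np.cos(f))+17.5*abs(np.sin(f)))).round(1))
E
```

```text
t 0.1 tcp [235.3 685.3 217.8] yaw_y 1.2401 F [ 0.7 -0.3  0.2] w 92.9 gf 0.0 j7 -0.08 tilt [-0.0003 -0.0013]
616,192,216,1.585 -> [-3.468, -2.286, 0.016] -0.69
0.15 [608.3 189.8]
0.33 [599.4 191.5]
0.51 [589.8 191.8]
0.69 [579.5 190.3]
0.88 [569.2 186.7]
1.06 [559.1 180.8]
1.24 [550.1 172.6]
1.42 [542.6 162.2]
1.6 [537.3 150.6]
```

```bash
python3 -m pendant '[[[-1,-0.66,0,-0.69],[-1,-0.66,0,-0.69],[-1,-0.66,0,-0.69],[-1,-0.66,0,-0.69],[-1,-0.66,0,-0.69]]]' 1; python3 go.py 616,192,216,1.585
```

```text
time_s: 0.72
eef_pos: [344.9, 543.7, 218.6]
tool_rot: [-0.007, 1.0, 0.0, -0.0]
ft_force: [-0.5, 0.6, 0.3]
grip_width: 47.7
grasp_force: 0.0
t 0.7 tcp [344.9 543.7 218.6] yaw_y 1.5847 F [-0.5  0.6  0.3] w 47.7 gf 0.0 j7 0.43 tilt [-0.0005  0.0003]
616,192,216,1.585 -> [-1.774, -2.369, 0.016] -0.001
```

```bash
for i in 1; do python3 -m pendant '[[[-0.88,-1,0,0],[-0.88,-1,0,0],[-0.88,-1,0,0],[-0.88,-1,0,0],[-0.88,-1,0,0]]]' >/dev/null; python3 -m pendant '[[[-0.88,-1,0,0],[-0.88,-1,0,0],[-0.88,-1,0,0],[-0.88,-1,0,0],[-0.88,-1,0,0]]]'>/dev/null; done; python3 go.py 616,192,216,1.585
```

```text
t 2.0 tcp [612.6 249.3 218.3] yaw_y 1.5867 F [-0.1  0.  -0.6] w 0.7 gf 0.0 j7 1.06 tilt [-0.0008  0.001 ]
616,192,216,1.585 -> [-0.016, -0.383, 0.015] 0.003
```

```bash
python3 -m pendant '[[[-0.03,-0.38,0,0],[-0.03,-0.38,0,0],[-0.03,-0.38,0,0],[-0.03,-0.38,0.3,0],[-0.03,-0.38,0.5,0],[-0.03,-0.38,0.6,0],[-0.03,-0.38,0.68,0],[-0.03,-0.38,0.68,0],[-0.03,-0.38,0.68,0]]]' >/dev/null; python3 go.py 616,192,116,1.585
```

```text
t 3.1 tcp [619.2 190.6 117.5] yaw_y 1.5852 F [ 0.5 -0.1  0. ] w 0.7 gf 0.0 j7 1.13 tilt [0.0013 0.0005]
616,192,116,1.585 -> [0.022, 0.01, 0.01] 0.0
```

```bash
python3 -m pendant '[[[0.06,0,0.01,0],[0.127,0,0.01,0],[0.193,0.01,0.01,0],[0.26,0,0.01,0],[0.333,-0.024,0.01,0],[0.4,-0.064,0.01,0],[0.46,-0.12,0.01,0],[0.507,-0.19,0.01,0],[0.54,-0.25,0.01,0],[0.545,-0.265,0.01,0],[0.545,-0.265,0.01,0],[0.545,-0.265,0.01,0]]]' >/dev/null; python3 go.py; python3 - <<'E'
from h import *
for n in("top","scene"):
    c=snap(n,n+"1");P=cloud(c)
    cv2.imwrite(f"pics/{n}2.png",cv2.resize(c["img"][150:250,200:400,::-1] if n=="top" else c["img"][150:290,260:460,::-1],None,fx=3,fy=3))
E
```

```text
t 4.6 tcp [537.6 150.8 115.2] yaw_y 1.5861 F [ 1.9  7.7 -0.6] w 0.2 gf 3.7 j7 1.13 tilt [0.0006 0.0021]
```

View pics/scene2.png

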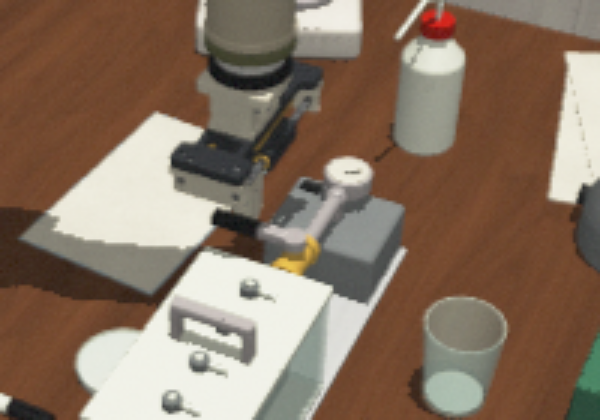

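The lever (235,225 in the crop) now points at the robot, and the 7.7 N force says it has reached the stop. I back off and measure it.

```bash
python3 -m pendant '[[[0,-0.015,0,0],[0,-0.015,0,0],[0,0.1,0,0],[0,0.2,0,0],[0,0.2,-0.4,0],[0,0.2,-0.8,0],[0,0.2,-0.8,0],[0,0.2,-0.8,0]]]' 0 ; python3 - <<'E'
from h import *
for n in("top","scene"):
    c=snap(n,n+"2");P=cloud(c);X,Y,Z=np.moveaxis(P,-1,0)
    m=(X>505)&(X<610)&(Y>85)&(Y<170)&(Z>122)&(Z<136);q=P[m];vx,vy,x0,y0=cv2.fitLine(q[:,:2].astype(np.float32),cv2.DIST_HUBER,0,.01,.01).ravel()
    print(n,len(q),q.min(0).round(),q.max(0).round(),"dir",np.arctan2(vy,vx),x0,y0)
E
python3 go.py 600.5,-47.5,230,1.585
```

```text
time_s: 5.7
eef_pos: [536.6, 178.4, 234.7]
tool_rot: [-0.007, 1.0, -0.0, -0.0]
ft_force: [0.4, 0.4, -0.4]
grip_width: 75.6
grasp_force: 0.0
top 33 [592. 118. 124.] [608. 139. 136.] dir -1.1994354 599.14044 129.1526
scene 182 [513. 115. 122.] [609. 143. 135.] dir 0.03641933 560.32074 125.53992
t 5.8 tcp [536.2 178.5 233.6] yaw_y 1.5845 F [ 0.8  0.5 -0.6] w 84.3 gf 0.0 j7 1.11 tilt [-0.0026 -0.0014]
600.5,-47.5,230,1.585 -> [-0.408, -1.512, 0.025] -0.001
```

```bash
python3 -m pendant '[[[-0.4,-1,0,0],[-0.4,-1,0,0],[-0.4,-1,0,0],[-0.4,-1,0,0],[-0.4,-1,0,0]]]' 0 >/dev/null; python3 -m pendant '[[[0,-0.51,0,0],[0,-0.51,0,0],[0,-0.51,0,0],[0,-0.51,0,0]]]'>/dev/null; python3 go.py 600.5,-47.5,160,1.585
```

```text
t 6.9 tcp [600.3 -43.9 235. ] yaw_y 1.5877 F [-0.2  0.4  1. ] w 93.1 gf 0.0 j7 1.53 tilt [-0.0002  0.0011]
600.5,-47.5,160,1.585 -> [-0.001, -0.025, 0.5] 0.005
```

```bash
python3 -m pendant '[[[0,-0.02,0.2,0],[0,-0.02,0.35,0],[0,-0.02,0.45,0],[0,-0.02,0.5,0],[0,-0.02,0.5,0],[0,-0.02,0.5,0]]]' >/dev/null; python3 go.py 600.5,-47.5,160,1.585
```

```text
t 7.7 tcp [600.8 -49.2 160.8] yaw_y 1.5851 F [0.2 0.4 0.2] w 93.0 gf 0.0 j7 1.53 tilt [0.0011 0.    ]
600.5,-47.5,160,1.585 -> [0.002, 0.011, 0.005] 0.0
```

Close and lift a little, checking the grip.

```bash
python3 -m pendant '[[[0,0.01,0,0],[0,0.01,0,0],[0,0.01,0,0],[0,0.01,0,0],[0,0.01,0,0],[0,0.01,0,0],[0,0.01,0,0],[0,0.01,0,0],[0,0.01,0,0],[0,0.01,0,0]]]' 1 >/dev/null; python3 go.py; python3 -m pendant '[[[0,0.01,-0.05,0],[0,0.01,-0.1,0],[0,0.01,-0.15,0],[0,0.01,-0.2,0],[0,0.01,-0.25,0],[0,0.01,-0.3,0],[0,0.01,-0.3,0]]]'>/dev/null; python3 go.py 372,259,200,1.585
```

```text
t 8.9 tcp [600.4 -47.6 160.1] yaw_y 1.5852 F [-0.8  1.6 -0.3] w 13.6 gf 30.0 j7 1.52 tilt [-0.      0.0002]
t 9.8 tcp [600.7 -46.3 205.9] yaw_y 1.585 F [-1.1  0.3 -4.3] w 13.6 gf 30.0 j7 1.53 tilt [ 0.0012 -0.    ]
372,259,200,1.585 -> [1.496, 2.057, 0.037] -0.0
```

```bash
python3 -m pendant '[[[0.25,0.33,0,0],[0.5,0.66,0,0],[0.75,1,0,0],[0.75,1,0,0],[0.75,1,0,0]]]' >/dev/null; python3 -m pendant '[[[0.25,0.33,0,0],[0.5,0.66,0,0],[0.75,1,0,0],[0.75,1,0,0],[0.75,1,0,0],[0.75,1,0,0],[0.75,1,0,0]]]'>/dev/null; python3 go.py 372,259,36,1.585
```

```text
t 11.3 tcp [372.1 249.2 205.1] yaw_y 1.5821 F [-0.2  0.4 -4.4] w 13.3 gf 30.0 j7 0.8 tilt [ 0.0001 -0.0003]
372,259,36,1.585 -> [-0.0, 0.066, 1.127] -0.006
```

```bash
python3 -m pendant '[[[0,0.06,0.2,0],[0,0.06,0.4,0],[0,0.06,0.6,0],[0,0.06,0.8,0],[0,0.06,0.9,0],[0,0.06,0.98,0],[0,0.06,0.98,0],[0,0.06,0.98,0]]]' >/dev/null; python3 go.py 372,259,35,1.585
```

```text
t 12.3 tcp [371.4 259.5  58.6] yaw_y 1.5846 F [ 0.   0.1 -3.8] w 13.2 gf 30.0 j7 0.71 tilt [0.0006 0.0004]
372,259,35,1.585 -> [-0.004, -0.003, 0.157] -0.001
```

```bash
python3 -m pendant '[[[0,0,0.04,0],[0,0,0.07,0],[0,0,0.1,0],[0,0,0.12,0],[0,0,0.135,0],[0,0,0.145,0],[0,0,0.15,0],[0,0,0.15,0]]]' >/dev/null; python3 go.py 372,259,35,1.585
```

```text
t 13.3 tcp [371.  259.5  35.7] yaw_y 1.5851 F [-0.1 -0.2 -3.2] w 13.5 gf 30.0 j7 0.7 tilt [0.0001 0.0001]
372,259,35,1.585 -> [-0.007, -0.003, 0.005] 0.0
```

```bash
python3 -m pendant '[[[0,0,0.005,0],[0,0,0.01,0],[0,0,0.015,0],[0,0,0.015,0],[0,0,0.015,0]]]' >/dev/null; python3 go.py; python3 -m pendant '[[[0,0,0,0],[0,0,0,0],[0,0,0,0],[0,0,0,0],[0,0,0,0],[0,0,0,0]]]' 0 >/dev/null;python3 -m pendant '[[[0,0,-0.4,0],[0,0,-0.8,0],[0,0,-1,0],[0,0,-1,0],[0,0,-1,0]]]'>/dev/null; python3 go.py 444,-100,240,1.585
```

```text
t 13.9 tcp [371.1 259.6  35.1] yaw_y 1.5851 F [-4.  -1.4 29.5] w 14.1 gf 30.0 j7 0.7 tilt [0.0017 0.0011]
t 15.3 tcp [370.7 259.1 182.8] yaw_y 1.585 F [-0.2  0.1 -0.2] w 93.1 gf 0.0 j7 0.76 tilt [-0.0004 -0.0005]
444,-100,240,1.585 -> [-0.455, -2.401, -0.38] -0.0
```

```bash
python3 -m pendant '[[[-0.2,-0.33,-0.1,0.4],[-0.3,-0.66,-0.2,0.8],[-0.3,-1,-0.3,1],[-0.3,-1,-0.3,1],[-0.3,-1,-0.3,1]]]'>/dev/null
python3 go.py; python3 - <<'E'
from h import *
c=snap("top","top3");d=snap("scene","scene3")
a=cv2.resize(c["img"][170:330,170:400,::-1],None,fx=3,fy=3)[:, :690]
b=cv2.resize(d["img"][225:345,280:400,::-1],(600,600),interpolation=cv2.INTER_CUBIC)
cv2.imwrite("pics/t3.png",a);cv2.imwrite("pics/s3.png",b)
for n,c in(("top",c),("scene",d)):
    P=cloud(c);X,Y,Z=np.moveaxis(P,-1,0);img=c["img"]
    m=(abs(X-371)<90)&(abs(Y-259)<140)&(Z>13)&(Z<21)&(img.min(2)>120);q=P[m]
    A=np.c_[q[:,:2],np.ones(len(q))];co=np.linalg.lstsq(A,q[:,2],rcond=None)[0]
    print(n,cv2.minAreaRect(q[:,:2].astype(np.float32)),np.median(q[:,2]),co)
    m=(abs(X-600)<50)&(abs(Y+48)<105)&(Z<90)&(Z>66);q=P[m]
    if len(q):print("rack top",np.median(q[:,2]),cv2.minAreaRect(q[:,:2].astype(np.float32)))
E
```

```text
t 15.9 tcp [417.7 110.5 227.3] yaw_y 1.0863 F [ 0.3  0.4 -0.1] w 93.1 gf 0.0 j7 0.71 tilt [-0.0016 -0.0005]
top ((370.9676818847656, 290.6833190917969), (129.24557495117188, 179.81983947753906), 1.1959798336029053) 16.972011335951755 [-5.83741587e-04  5.24216661e-04  1.70281787e+01]
rack top 74.1819578197478 ((611.14697265625, -47.977867126464844), (75.4058609008789, 210.58609008789062), 0.5826907753944397)
scene ((371.9666748046875, 257.55157470703125), (129.47970581054688, 236.2126007080078), 1.151042103767395) 17.022124749407414 [4.95961357e-05 1.64253594e-05 1.70144203e+01]
rack top 73.9635091609602 ((599.98193359375, -25.721298217773438), (58.543209075927734, 165.57212829589844), 1.3251127004623413)
```

View pics/t3.png

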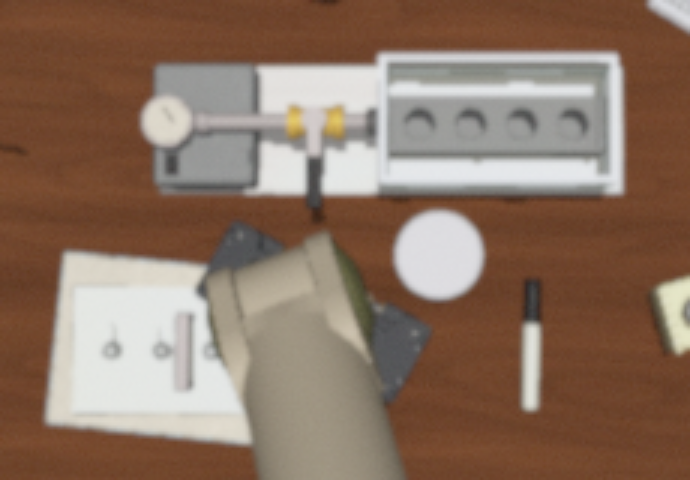

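View pics/s3.png

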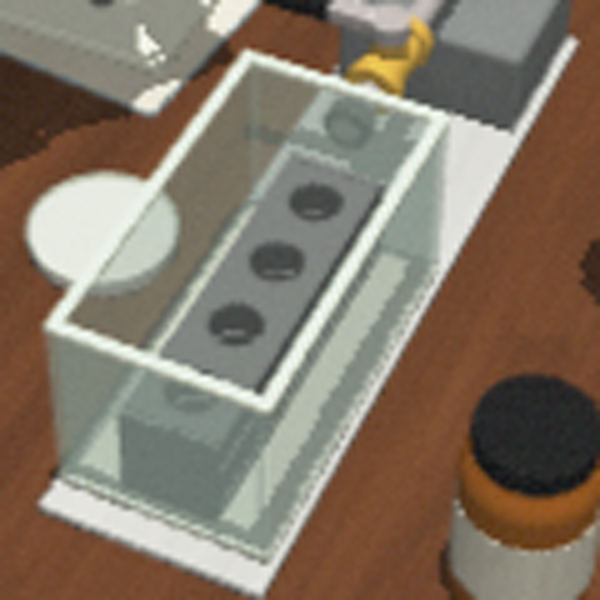

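The cover lies flat on the pad, and the holes show in both views (top crop: x = 420, 470, 522 and 572 at y = 124). Next I measure the mouths in both.

```bash
python3 - <<'E'
from h import *
t=load("top3");s=load("scene3");up=4
for n,c in(("top",t),("scene",s)):
    P=cloud(c);X,Y,Z=np.moveaxis(P,-1,0)
    v,u=np.mgrid[:480,:640];Q=ray(c,np.c_[u.ravel(),v.ravel()],74).reshape(480,640,3)
    m=(abs(Q[...,0]-600)<25)&(abs(Q[...,1]+48)<100)&(Z<71)
    k,l,st,ce=cv2.connectedComponentsWithStats(m.astype(np.uint8))
    for i in range(1,k):
        if st[i,4]>15:
            q=Q[l==i];print(n,"depth",st[i,4],q.mean(0).round(1),"ext",np.ptp(q[:,:2],0).round(1),"area-> dia",round(2*np.sqrt(len(q)*abs(np.linalg.det((Q[240,321]-Q[240,320],Q[241,320]-Q[240,320],[0,0,1])))/np.pi),1))
    g=cv2.cvtColor(c["img"],cv2.COLOR_RGB2GRAY).astype(float)
    m=(abs(Q[...,0]-600)<25)&(abs(Q[...,1]+48)<103); med=np.median(g[m])
    mm=(m&(g<med-22)).astype(np.uint8);k,l,st,ce=cv2.connectedComponentsWithStats(mm)
    for i in range(1,k):
        if st[i,4]>15:q=Q[l==i];print(n,"dark",st[i,4],q.mean(0).round(1),np.ptp(q[:,:2],0).round(1))
# rim of basin at z=132: white bright ring
    m=(abs(X-600)<75)&(abs(Y+48)<130)&(Z>127)&(Z<137)&(c["img"].min(2)>150);q=P[m];print(n,"rim",len(q),cv2.minAreaRect(q[:,:2].astype(np.float32)))
E
```

```text
top depth 107 [600.7 -70.9  74. ] ext [36.1 49.8] area-> dia 34.2
top depth 106 [ 602.6 -119.7   74. ] ext [35.3 50.4] area-> dia 34.1
top depth 87 [598.6  29.3  74. ] ext [38.5 32.4] area-> dia 30.9
top depth 109 [599.4 -21.2  74. ] ext [38.1 44.8] area-> dia 34.5
top dark 39 [607.9  28.8  74. ] [17.5 26.7]
top dark 37 [608.6 -22.4  74. ] [17.6 26.6]
top dark 42 [608.5 -73.2  74. ] [20.5 26.7]
top dark 42 [ 609.6 -123.3   74. ] [23.5 23.8]
top rim 496 ((600.8088989257812, -45.359031677246094), (123.50508117675781, 225.240966796875), 1.2069627046585083)
scene depth 59 [599.5  28.3  74. ] ext [28.2 28.3] area-> dia 31.0
scene depth 62 [600.8 -21.1  74. ] ext [26.6 25.8] area-> dia 31.8
scene depth 67 [602.2 -71.2  74. ] ext [26.6 29.4] area-> dia 33.0
scene dark 66 [599.   30.2  74. ] [29.8 28.4]
scene dark 69 [599.4 -19.9  74. ] [29. 27.]
scene dark 73 [600.8 -69.6  74. ] [29.8 28.8]
scene rim 634 ((600.482666015625, -44.800262451171875), (124.49072265625, 233.0422821044922), 1.1703681945800781)
```

```bash
python3 -m pendant '[[[0,-0.33,0,0.3],[0,-0.66,0,0.6],[0,-1,0,1],[0,-1,0,1],[0,-1,0,1],[0,-1,0,1]]]' 0.4 >/dev/null; python3 go.py 422.3,-249.2,220,0.295
```

```text
t 16.8 tcp [348.9 -21.4 228.2] yaw_y 0.5886 F [ 0.1 -0.1 -0.6] w 55.8 gf 0.0 j7 0.54 tilt [ 0. -0.]
422.3,-249.2,220,0.295 -> [-1.535, -0.436, 0.055] 0.587
```

```bash
python3 -m pendant '[[[-0.3,-0.15,0,0.3],[-0.7,-0.29,0,0.587],[-1,-0.29,0,0.587],[-1,-0.29,0,0.587],[-1,-0.29,0,0.587],[-1,-0.29,0,0.587]]]' >/dev/null; python3 go.py 422.3,-249.2,200,0.295
```

```text
t 17.5 tcp [ 394.3 -170.3  228.2] yaw_y 0.2938 F [ 0.5  0.3 -0.1] w 55.9 gf 0.0 j7 0.72 tilt [-0.0007  0.0006]
422.3,-249.2,200,0.295 -> [-0.558, 0.026, 0.188] -0.002
```

```bash
python3 -m pendant '[[[-0.3,0.026,0,0],[-0.558,0.026,0,0],[-0.558,0.026,0.2,0],[-0.558,0.026,0.4,0],[-0.558,0.026,0.5,0],[-0.558,0.026,0.5,0],[-0.558,0.026,0.5,0]]]' >/dev/null; python3 go.py 422.3,-249.2,70,0.295
```

```text
t 18.4 tcp [ 422.9 -250.6  154.2] yaw_y 0.2919 F [-0.2  0.5  0.4] w 55.8 gf 0.0 j7 0.97 tilt [ 0.0011 -0.0003]
422.3,-249.2,70,0.295 -> [0.011, -0.002, 0.561] -0.006
```

```bash
python3 -m pendant '[[[0.01,0,0.2,0],[0.01,0,0.4,0],[0.01,0,0.5,0],[0.01,0,0.56,0],[0.01,0,0.56,0],[0.01,0,0.56,0]]]' >/dev/null; python3 go.py 422.3,-249.2,70,0.295;  python3 -m pendant '[[[0,0,0,0],[0,0,0,0],[0,0,0,0],[0,0,0,0],[0,0,0,0],[0,0,0,0]]]' 1 >/dev/null; python3 go.py
```

```text
t 19.1 tcp [ 422.4 -249.5   70. ] yaw_y 0.2915 F [-0.1  0.3  0.3] w 55.8 gf 0.0 j7 1.04 tilt [ 0.001  -0.0004]
422.3,-249.2,70,0.295 -> [0.002, 0.0, 0.0] -0.007
t 19.9 tcp [ 422.1 -249.3   69.5] yaw_y 0.2915 F [-1.  -0.2  4.3] w 27.5 gf 30.0 j7 1.04 tilt [ 0.0003 -0.0001]
```

```bash
python3 -m pendant '[[[0,0,-0.1,0],[0,0,-0.3,0],[0,0,-0.6,0],[0,0,-0.9,0],[0,0,-1,0],[0,0,-1,0],[0,0,-1,0]]]' >/dev/null; python3 go.py 602,-121.2,218,0.018
```

```text
t 20.8 tcp [ 421.5 -248.8  218.4] yaw_y 0.2918 F [ 0.3 -0.1 -1.5] w 27.9 gf 30.0 j7 0.92 tilt [-0.0016  0.0007]
602,-121.2,218,0.018 -> [0.468, 1.397, 0.001] 0.548
```

```bash
python3 -m pendant '[[[0.13,0.33,0,0.2],[0.26,0.66,0,0.4],[0.4,1,0,0.548],[0.4,1,0,0.548],[0.4,1,0,0.548],[0.4,1,0,0.548]]]' >/dev/null; python3 go.py 602,-121.2,218,0.018
```

```text
t 21.5 tcp [ 547.1 -149.8  218.8] yaw_y 0.0158 F [-0.1  0.4 -0.1] w 27.4 gf 30.0 j7 0.45 tilt [-0.0015 -0.0001]
602,-121.2,218,0.018 -> [0.185, 0.369, 0.005] -0.004
```

```bash
python3 -m pendant '[[[0.1,0.2,0,0],[0.185,0.367,0,0],[0.185,0.367,0,0],[0.185,0.367,0,0],[0.185,0.367,0,0]]]' >/dev/null;python3 go.py 602,-121.2,148,0.018;  python3 -m pendant '[[[0,0,0.15,0],[0,0,0.3,0],[0,0,0.4,0],[0,0,0.47,0],[0,0,0.47,0],[0,0,0.47,0]]]' >/dev/null; python3 go.py 602,-121.2,140,0.018
```

```text
t 22.1 tcp [ 601.9 -121.1  219.5] yaw_y 0.0158 F [-0.3 -0.1 -0.5] w 27.8 gf 30.0 j7 0.39 tilt [-0.0003 -0.0001]
602,-121.2,148,0.018 -> [-0.001, 0.001, 0.477] -0.004
t 22.9 tcp [ 603.3 -120.1  149.4] yaw_y 0.0174 F [0.7 0.1 0.2] w 27.4 gf 30.0 j7 0.43 tilt [ 0.0008 -0.0001]
602,-121.2,140,0.018 -> [-0.007, -0.009, 0.063] -0.001
```

```bash
python3 -m pendant '[[[0,0,0.03,0],[0,0,0.06,0],[0,0,0.08,0],[0,0,0.1,0],[0,0,0.11,0],[0,0,0.11,0]]]' >/dev/null; python3 go.py; python3 -m pendant '[[[0,0,0.01,0],[0,0,0.02,0],[0,0,0.03,0],[0,0,0.04,0],[0,0,0.05,0],[0,0,0.05,0]]]' >/dev/null; python3 go.py
```

```text
t 23.6 tcp [ 602.9 -120.   132.3] yaw_y 0.0174 F [-0.2  0.5 -0.6] w 27.5 gf 30.0 j7 0.44 tilt [-0.0002 -0.    ]
t 24.4 tcp [ 602.6 -120.2  124.6] yaw_y 0.0174 F [-3.2 -3.4 -0.2] w 27.2 gf 30.0 j7 0.45 tilt [-0.0007 -0.0002]
```

```bash
python3 -m pendant '[[[-0.005,-0.004,0.01,0],[-0.01,-0.007,0.03,0],[-0.01,-0.007,0.05,0],[-0.01,-0.007,0.07,0],[-0.01,-0.007,0.09,0],[-0.01,-0.007,0.1,0],[-0.01,-0.007,0.1,0]]]' >/dev/null; python3 go.py
```

```text
t 25.3 tcp [ 602.  -121.5  109.8] yaw_y 0.0175 F [-0.7  0.2  0.2] w 27.5 gf 30.0 j7 0.46 tilt [-0.0001 -0.    ]
```

```bash
python3 -m pendant '[[[0,0,0.03,0],[0,0,0.06,0],[0,0,0.09,0],[0,0,0.12,0],[0,0,0.14,0],[0,0,0.15,0],[0,0,0.15,0]]]' >/dev/null; python3 go.py;python3 -m pendant '[[[0,0,0.01,0],[0,0,0.015,0],[0,0,0.015,0]]]' >/dev/null; python3 go.py
```

```text
t 26.1 tcp [ 602.  -121.5   87.3] yaw_y 0.0176 F [ 0.2 -0.2 -1.3] w 27.6 gf 30.0 j7 0.47 tilt [-0.0001 -0.    ]
t 26.5 tcp [ 602.1 -121.5   85.6] yaw_y 0.0174 F [-1.  -0.1  5. ] w 27.7 gf 30.0 j7 0.48 tilt [0.0005 0.0001]
```

```bash
python3 -m pendant '[[[0,0,0,0],[0,0,0,0],[0,0,0,0],[0,0,-0.2,0],[0,0,-0.5,0],[0,0,-0.9,0],[0,0,-0.9,0],[0,0,-0.9,0]]]' 0.5 >/dev/null; python3 -m pendant '[[[-0.3,-0.3,0,-0.2],[-0.6,-0.6,0,-0.4],[-1,-0.94,0,-0.554],[-1,-0.94,0,-0.554],[-1,-0.94,0,-0.554],[-1,-0.94,0,-0.554]]]' >/dev/null; python3 go.py 436.8,-297.1,220,0.295
```

```text
t 28.3 tcp [ 464.8 -272.3  219.4] yaw_y 0.2963 F [ 0.1  1.1 -0.6] w 46.5 gf 0.0 j7 0.93 tilt [-0.0005  0.0009]
436.8,-297.1,220,0.295 -> [-0.103, -0.227, -0.004] 0.003
```

Check the first tube, then go on with the second.

```bash
python3 - <<'E'
from h import *
d=snap("scene","s4");t=snap("top","t4")
for c in(d,t):
    P=cloud(c);X,Y,Z=np.moveaxis(P,-1,0);m=(abs(X-602)<28)&(abs(Y+121)<28)&(Z>112)&(Z<130)&(c["img"].min(2)>90);q=P[m];print(len(q),np.percentile(q[:,2],[50,90]).round(1) if len(q) else 0,((q.min(0)+q.max(0))/2).round(1) if len(q) else 0)
b=cv2.resize(d["img"][225:400,170:400,::-1],None,fx=3,fy=3);cv2.imwrite("pics/s4.png",b)
E
python3 -m pendant '[[[-0.05,-0.11,0,0],[-0.103,-0.23,0,0],[-0.103,-0.23,0.3,0],[-0.103,-0.23,0.6,0],[-0.103,-0.23,0.8,0],[-0.103,-0.23,0.9,0],[-0.103,-0.23,0.9,0],[-0.103,-0.23,0.9,0]]]' >/dev/null; python3 go.py 436.8,-297.1,70,0.295
```

```text
78 [119.3 122.7] [ 602.5 -120.   118.1]
31 [119.9 125. ] [ 603.1 -122.7  119.7]
t 29.4 tcp [ 435.4 -299.3   86.1] yaw_y 0.2941 F [-0.1  0.2  0.4] w 46.5 gf 0.0 j7 1.11 tilt [ 0.0013 -0.0008]
436.8,-297.1,70,0.295 -> [0.012, 0.013, 0.108] -0.002
```

View pics/s4.png

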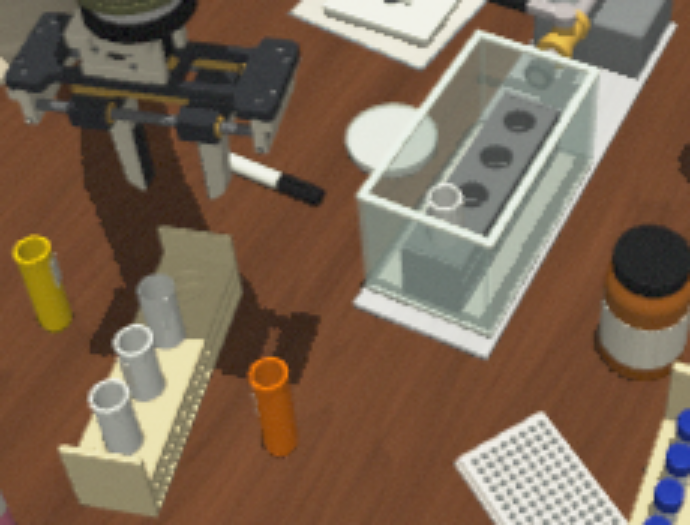

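The first tube stands home in the near hole (rim at 445,195 in the crop). Now the second.

```bash
python3 -m pendant '[[[0.012,0.013,0.05,0],[0.012,0.013,0.1,0],[0.012,0.013,0.108,0],[0.012,0.013,0.108,0],[0.012,0.013,0.108,0]]]' >/dev/null; python3 go.py 436.8,-297.1,70,0.295;  python3 -m pendant '[[[0,0,0,0],[0,0,0,0],[0,0,0,0],[0,0,0,0],[0,0,0,0],[0,0,0,0]]]' 1 >/dev/null; python3 go.py;python3 -m pendant '[[[0,0,-0.1,0],[0,0,-0.3,0],[0,0,-0.6,0],[0,0,-0.9,0],[0,0,-1,0],[0,0,-1,0],[0,0,-1,0]]]' >/dev/null; python3 go.py 601.1,-71.4,218,0.018
```

```text
t 30.0 tcp [ 436.5 -296.5   69. ] yaw_y 0.2945 F [-0.4 -0.8  0.2] w 46.7 gf 0.0 j7 1.12 tilt [ 0.0001 -0.0001]
436.8,-297.1,70,0.295 -> [-0.005, 0.001, -0.007] -0.001
t 30.8 tcp [ 436.5 -296.4   69. ] yaw_y 0.2945 F [ 0.3 -0.4  1.8] w 27.7 gf 30.0 j7 1.12 tilt [ 0.0001 -0.    ]
t 31.6 tcp [ 435.9 -295.9  217.9] yaw_y 0.2948 F [-0.  -0.4 -0.7] w 27.5 gf 30.0 j7 1.01 tilt [-0.0015  0.0009]
601.1,-71.4,218,0.018 -> [1.112, 1.489, -0.001] 0.554
```

```bash
python3 -m pendant '[[[0.25,0.33,0,0.2],[0.5,0.66,0,0.4],[0.75,1,0,0.554],[0.75,1,0,0.554],[0.75,1,0,0.554],[0.75,1,0,0.554]]]' >/dev/null; python3 go.py 601.1,-71.4,218,0.018
```

```text
t 32.4 tcp [ 546.1 -146.8  218.4] yaw_y 0.0152 F [-0.6  0.5 -0. ] w 27.4 gf 30.0 j7 0.45 tilt [-0.0013 -0.0004]
601.1,-71.4,218,0.018 -> [0.497, 0.374, 0.002] -0.006
```

```bash
python3 -m pendant '[[[0.25,0.2,0,0],[0.497,0.372,0,0],[0.497,0.372,0,0],[0.497,0.372,0,0],[0.497,0.372,0,0],[0.497,0.372,0.15,0],[0.497,0.372,0.3,0],[0.497,0.372,0.4,0],[0.497,0.372,0.47,0],[0.497,0.372,0.47,0],[0.497,0.372,0.47,0]]]' >/dev/null; python3 go.py 601.1,-71.4,132,0.018
```

```text
t 33.8 tcp [602.1 -69.9 149. ] yaw_y 0.0173 F [0.1 0.6 0.1] w 27.5 gf 30.0 j7 0.37 tilt [ 0.0008 -0.0001]
601.1,-71.4,132,0.018 -> [-0.01, -0.007, 0.113] -0.001
```

```bash
python3 -m pendant '[[[-0.01,-0.007,0.03,0],[-0.01,-0.007,0.06,0],[-0.01,-0.007,0.09,0],[-0.01,-0.007,0.11,0],[-0.01,-0.007,0.13,0],[-0.01,-0.007,0.15,0],[-0.01,-0.007,0.16,0],[-0.01,-0.007,0.16,0]]]' >/dev/null; python3 go.py 601.1,-71.4,87,0.018
```

```text
t 34.8 tcp [600.7 -71.2 124.4] yaw_y 0.0175 F [ 0.3 -0.2  0.3] w 27.6 gf 30.0 j7 0.39 tilt [-0.0001  0.    ]
601.1,-71.4,87,0.018 -> [-0.001, 0.002, 0.249] -0.001
```

Clean entry, so on down to home (TCP about 85).

```bash
python3 -m pendant '[[[0,0,0.03,0],[0,0,0.06,0],[0,0,0.09,0],[0,0,0.12,0],[0,0,0.15,0],[0,0,0.18,0],[0,0,0.21,0],[0,0,0.24,0],[0,0,0.25,0],[0,0,0.25,0]]]' >/dev/null; python3 go.py;python3 -m pendant '[[[0,0,0.01,0],[0,0,0.013,0],[0,0,0.013,0]]]' >/dev/null; python3 go.py
```

```text
t 36.0 tcp [600.8 -71.3  86.9] yaw_y 0.0175 F [-0.3  0.7 -0.7] w 27.8 gf 30.0 j7 0.41 tilt [-0.0001 -0.    ]
t 36.4 tcp [600.8 -71.2  85.1] yaw_y 0.0176 F [ 0.3 -1.  -0.1] w 27.5 gf 30.0 j7 0.41 tilt [ 0.0002 -0.    ]
```

```bash
python3 -m pendant '[[[0,0,0,0],[0,0,0,0],[0,0,0,0],[0,0,-0.2,0],[0,0,-0.5,0],[0,0,-0.9,0],[0,0,-0.9,0],[0,0,-0.9,0]]]' 0.5 >/dev/null; python3 -m pendant '[[[-0.3,-0.2,0,-0.2],[-0.6,-0.4,0,-0.4],[-1,-0.6,0,-0.554],[-1,-0.6,0,-0.554],[-1,-0.6,0,-0.554],[-1,-0.6,0,-0.554]]]' >/dev/null; python3 go.py 451.4,-344.9,220,0.295
```

```text
t 38.1 tcp [ 514.  -221.1  219.1] yaw_y 0.2965 F [0.5 0.4 0.7] w 46.6 gf 0.0 j7 0.83 tilt [-0.0012  0.0008]
451.4,-344.9,220,0.295 -> [-0.667, -0.64, -0.006] 0.003
```

```bash
python3 -m pendant '[[[-0.3,-0.3,0,0],[-0.667,-0.64,0,0],[-0.667,-0.64,0,0],[-0.667,-0.64,0,0],[-0.667,-0.64,0.2,0],[-0.667,-0.64,0.5,0],[-0.667,-0.64,0.8,0],[-0.667,-0.64,0.9,0],[-0.667,-0.64,0.9,0],[-0.667,-0.64,0.9,0]]]' >/dev/null; python3 go.py 451.4,-344.9,70,0.295
```

```text
t 39.4 tcp [ 451.7 -346.4   86.3] yaw_y 0.2952 F [ 0.2 -0.7  0.7] w 46.5 gf 0.0 j7 1.17 tilt [ 0.0017 -0.0009]
451.4,-344.9,70,0.295 -> [0.01, 0.001, 0.109] 0.0
```

```bash
python3 -m pendant '[[[0.008,0.001,0.05,0],[0.008,0.001,0.1,0],[0.008,0.001,0.108,0],[0.008,0.001,0.108,0],[0.008,0.001,0.108,0]]]' >/dev/null; python3 go.py;  python3 -m pendant '[[[0,0,0,0],[0,0,0,0],[0,0,0,0],[0,0,0,0],[0,0,0,0],[0,0,0,0]]]' 1 >/dev/null; python3 go.py;python3 -m pendant '[[[0,0,-0.1,0],[0,0,-0.3,0],[0,0,-0.6,0],[0,0,-0.9,0],[0,0,-1,0],[0,0,-1,0],[0,0,-1,0]]]' >/dev/null; python3 go.py 600.2,-21.3,218,0.018; python3 -m pendant '[[[0.3,0.2,0,0.2],[0.6,0.45,0,0.4],[1,0.7,0,0.554],[1,0.7,0,0.554],[1,0.7,0,0.554],[1,0.7,0,0.554]]]' >/dev/null; python3 go.py 600.2,-21.3,218,0.018
```

```text
t 40.0 tcp [ 450.4 -345.3   68.9] yaw_y 0.2944 F [ 0.1 -0.6  0.3] w 46.4 gf 0.0 j7 1.18 tilt [ 0.0001 -0.0001]
t 40.8 tcp [ 450.4 -345.2   68.8] yaw_y 0.2945 F [-0.9 -0.4  1.2] w 27.5 gf 30.0 j7 1.18 tilt [ 0.0001 -0.    ]
t 41.6 tcp [ 449.9 -344.6  217.6] yaw_y 0.2948 F [ 0.  -0.  -0.9] w 27.7 gf 30.0 j7 1.09 tilt [-0.0015  0.0011]
600.2,-21.3,218,0.018 -> [1.771, 1.585, -0.002] 0.554
t 42.4 tcp [ 506.6 -173.   218.4] yaw_y 0.0153 F [ 0.1 -0.1 -0.4] w 27.5 gf 30.0 j7 0.52 tilt [-0.0008 -0.0007]
600.2,-21.3,218,0.018 -> [1.002, 0.64, 0.002] -0.005
```

```bash
python3 -m pendant '[[[0.3,0.2,0,0],[0.65,0.4,0,0],[1,0.638,0,0],[1,0.638,0,0],[1,0.638,0,0],[1,0.638,0.15,0],[1,0.638,0.3,0],[1,0.638,0.4,0],[1,0.638,0.47,0],[1,0.638,0.47,0],[1,0.638,0.47,0]]]' >/dev/null; python3 go.py 600.2,-21.3,132,0.018
```

```text
t 43.8 tcp [600.7 -19.8 148.9] yaw_y 0.0172 F [-0.1 -0.4  0. ] w 27.6 gf 30.0 j7 0.3 tilt [ 0.0009 -0.    ]
600.2,-21.3,132,0.018 -> [-0.01, -0.004, 0.112] -0.002
```

```bash
python3 -m pendant '[[[-0.01,-0.005,0.03,0],[-0.01,-0.005,0.06,0],[-0.01,-0.005,0.09,0],[-0.01,-0.005,0.11,0],[-0.01,-0.005,0.13,0],[-0.01,-0.005,0.15,0],[-0.01,-0.005,0.16,0],[-0.01,-0.005,0.16,0]]]' >/dev/null; python3 go.py 601.1,-71.4,87,0.018
```

```text
t 44.8 tcp [599.6 -21.1 124.2] yaw_y 0.0175 F [ 0.1  0.6 -1. ] w 27.6 gf 30.0 j7 0.32 tilt [-0.0001 -0.    ]
601.1,-71.4,87,0.018 -> [-0.336, 0.004, 0.248] -0.001
```

```bash
python3 -m pendant '[[[0,0,0.03,0],[0,0,0.06,0],[0,0,0.09,0],[0,0,0.12,0],[0,0,0.15,0],[0,0,0.18,0],[0,0,0.21,0],[0,0,0.24,0],[0,0,0.25,0],[0,0,0.25,0]]]' >/dev/null; python3 go.py;python3 -m pendant '[[[0,0,0.01,0],[0,0,0.013,0],[0,0,0.013,0]]]' >/dev/null; python3 go.py; python3 -m pendant '[[[0,0,0,0],[0,0,0,0],[0,0,0,0],[0,0,-0.2,0],[0,0,-0.5,0],[0,0,-0.9,0],[0,0,-0.9,0],[0,0,-0.9,0]]]' 0.5 >/dev/null; python3 -m pendant '[[[-0.3,-0.15,0,-0.2],[-0.6,-0.3,0,-0.4],[-1,-0.45,0,-0.554],[-1,-0.45,0,-0.554],[-1,-0.45,0,-0.554],[-1,-0.45,0,-0.554]]]' >/dev/null; python3 go.py 465.9,-392.8,220,0.295
```

```text
t 46.0 tcp [599.6 -21.1  86.7] yaw_y 0.0174 F [-0.5 -0.4 -1.3] w 27.6 gf 30.0 j7 0.34 tilt [-0.0001 -0.    ]
t 46.4 tcp [599.7 -21.   84.9] yaw_y 0.0176 F [-0.2 -0.  -0.5] w 27.7 gf 30.0 j7 0.34 tilt [0.0001 0.    ]
t 48.1 tcp [ 535.2 -170.5  219. ] yaw_y 0.2965 F [-0.5 -0.1  0.2] w 46.6 gf 0.0 j7 0.74 tilt [-0.0012  0.0007]
465.9,-392.8,220,0.295 -> [-1.283, -0.875, -0.007] 0.003
```

```bash
python3 -m pendant '[[[-0.3,-0.2,0,0],[-0.6,-0.4,0,0],[-0.9,-0.6,0,0],[-0.9,-0.6,0,0],[-0.9,-0.6,0,0],[-0.9,-0.6,0,0]]]' >/dev/null; python3 go.py 465.9,-392.8,220,0.295
```

```text
t 48.9 tcp [ 489.  -325.3  219.6] yaw_y 0.2978 F [-0.4 -0.4  0.8] w 46.5 gf 0.0 j7 1.03 tilt [-0.0001  0.0009]
465.9,-392.8,220,0.295 -> [-0.385, -0.279, -0.003] 0.006
```

```bash
python3 -m pendant '[[[-0.2,-0.14,0,0],[-0.385,-0.279,0,0],[-0.385,-0.279,0,0],[-0.385,-0.279,0.2,0],[-0.385,-0.279,0.5,0],[-0.385,-0.279,0.8,0],[-0.385,-0.279,0.9,0],[-0.385,-0.279,0.9,0],[-0.385,-0.279,0.9,0]]]' >/dev/null; python3 go.py 465.9,-392.8,70,0.295
```

```text
t 50.0 tcp [ 465.5 -395.2   86.3] yaw_y 0.295 F [-0.1 -0.3  0.4] w 46.8 gf 0.0 j7 1.23 tilt [ 0.0017 -0.0011]
465.9,-392.8,70,0.295 -> [0.014, 0.007, 0.109] 0.0
```

```bash
python3 -m pendant '[[[0.01,0.007,0.05,0],[0.01,0.007,0.1,0],[0.01,0.007,0.108,0],[0.01,0.007,0.108,0],[0.01,0.007,0.108,0]]]' >/dev/null; python3 go.py;  python3 -m pendant '[[[0,0,0,0],[0,0,0,0],[0,0,0,0],[0,0,0,0],[0,0,0,0],[0,0,0,0]]]' 1 >/dev/null; python3 go.py;python3 -m pendant '[[[0,0,-0.1,0],[0,0,-0.3,0],[0,0,-0.6,0],[0,0,-0.9,0],[0,0,-1,0],[0,0,-1,0],[0,0,-1,0]]]' >/dev/null; python3 -m pendant '[[[0.3,0.2,0,0.2],[0.6,0.4,0,0.4],[1,0.6,0,0.554],[1,0.6,0,0.554],[1,0.6,0,0.554],[1,0.6,0,0.554]]]' >/dev/null; python3 go.py 599.5,28.8,218,0.018
```

```text
t 50.6 tcp [ 465.1 -393.4   68.7] yaw_y 0.2943 F [-0.6 -0.1 -0.4] w 46.5 gf 0.0 j7 1.24 tilt [ 0.0001 -0.0001]
t 51.4 tcp [ 465.2 -393.2   68.7] yaw_y 0.2945 F [0.1 0.1 1.9] w 27.6 gf 30.0 j7 1.24 tilt [ 0.0001 -0.0001]
t 53.0 tcp [ 507.1 -225.2  218.2] yaw_y 0.0155 F [-0.6 -0.2  0.4] w 27.3 gf 30.0 j7 0.63 tilt [-0.0008 -0.0006]
599.5,28.8,218,0.018 -> [1.683, 0.642, 0.0] -0.005
```

```bash
python3 -m pendant '[[[0.3,0.1,0,0],[0.6,0.3,0,0],[0.85,0.5,0,0],[0.85,0.5,0,0],[0.85,0.5,0,0],[0.85,0.5,0,0]]]' >/dev/null; python3 go.py 599.5,28.8,218,0.018
```

```text
t 53.8 tcp [579.7 -96.9 218.7] yaw_y 0.0144 F [-0.5 -0.5 -0. ] w 27.1 gf 30.0 j7 0.39 tilt [-0.0002 -0.0005]
599.5,28.8,218,0.018 -> [0.836, 0.144, 0.004] -0.007
```

```bash
python3 -m pendant '[[[0.3,0.1,0,0],[0.6,0.138,0,0],[0.836,0.138,0,0],[0.836,0.138,0,0],[0.836,0.138,0,0],[0.836,0.138,0.15,0],[0.836,0.138,0.3,0],[0.836,0.138,0.4,0],[0.836,0.138,0.47,0],[0.836,0.138,0.47,0],[0.836,0.138,0.47,0]]]' >/dev/null; python3 go.py 599,28.9,132,0.018
```

```text
t 55.1 tcp [599.4  30.8 148.7] yaw_y 0.0173 F [ 0.5  0.6 -0.3] w 27.3 gf 30.0 j7 0.23 tilt [0.0008 0.    ]
599,28.9,132,0.018 -> [-0.013, -0.003, 0.111] -0.001
```

```bash
python3 -m pendant '[[[-0.011,-0.003,0.03,0],[-0.011,-0.003,0.06,0],[-0.011,-0.003,0.09,0],[-0.011,-0.003,0.11,0],[-0.011,-0.003,0.13,0],[-0.011,-0.003,0.15,0],[-0.011,-0.003,0.16,0],[-0.011,-0.003,0.16,0]]]' >/dev/null; python3 go.py 599,29,87,0.018
```

```text
t 56.1 tcp [598.5  29.3 124. ] yaw_y 0.0175 F [-0.2  0.5  1.1] w 27.6 gf 30.0 j7 0.25 tilt [-0.0002 -0.0001]
599,29,87,0.018 -> [-0.002, 0.003, 0.247] -0.001
```

Then home, release, and retreat up and to −y, −x for a look at everything.

```bash
python3 -m pendant '[[[0,0,0.03,0],[0,0,0.06,0],[0,0,0.09,0],[0,0,0.12,0],[0,0,0.15,0],[0,0,0.18,0],[0,0,0.21,0],[0,0,0.24,0],[0,0,0.25,0],[0,0,0.25,0]]]' >/dev/null; python3 go.py;python3 -m pendant '[[[0,0,0.01,0],[0,0,0.013,0],[0,0,0.013,0]]]' >/dev/null; python3 go.py; python3 -m pendant '[[[0,0,0,0],[0,0,0,0],[0,0,0,0],[0,0,-0.2,0],[0,0,-0.5,0],[0,0,-0.9,0],[0,0,-0.9,0],[0,0,-0.9,0]]]' 0.5 >/dev/null; python3 -m pendant '[[[-0.2,-0.3,0,-0.3],[-0.2,-0.6,0,-0.6],[-0.2,-1,0,-1],[-0.2,-1,0,-1],[-0.2,-1,0,-1],[-0.2,-1,0,-1]]]' >/dev/null; python3 go.py 371,259,200,1.585; python3 - <<'E'
from h import *
d=snap("scene","s5");t=snap("top","t5")
for n,c in(("s",d),("t",t)):
    P=cloud(c);X,Y,Z=np.moveaxis(P,-1,0);img=c["img"]
    for y in(28.9,-21.2,-71.2,-121.3):
        m=(abs(X-600)<24)&(abs(Y-y)<24)&(Z>112)&(Z<130)&(img.min(2)>90);q=P[m];print(n,len(q),np.percentile(q[:,2],[50,90]).round(1) if len(q) else 0)
    m=(abs(X-371)<150)&(abs(Y-259)<200)&(Z>13)&(Z<21)&(img.min(2)>140);print(cv2.minAreaRect(P[m][:,:2].astype(np.float32)),m.sum())
    m=(abs(X-371)<100)&(abs(Y-259)<100)&(Z>50)&(Z<64);q=P[m];print("handle",len(q),cv2.minAreaRect(q[:,:2].astype(np.float32)) if len(q) else 0)
b=cv2.resize(d["img"][170:370,180:420,::-1],None,fx=3,fy=3);cv2.imwrite("pics/s5.png",b)
E
```

```text
t 57.4 tcp [598.5  29.3  86.6] yaw_y 0.0175 F [ 0.3 -0.3 -0.5] w 27.5 gf 30.0 j7 0.28 tilt [-0.0001 -0.    ]
t 57.8 tcp [598.6  29.3  84.8] yaw_y 0.0175 F [ 0.3 -0.4 -0.4] w 27.6 gf 30.0 j7 0.28 tilt [ 0.0002 -0.    ]
t 59.5 tcp [450.2  -3.1 219.2] yaw_y 0.5168 F [-0.1  0.6 -0.6] w 46.4 gf 0.0 j7 0.59 tilt [-0.     -0.0005]
371,259,200,1.585 -> [1.78, 0.404, 0.127] -2.136
s 70 [118.8 122. ]
s 67 [119.3 123.3]
s 72 [118.9 123.3]
s 78 [119.4 123.2]
((356.5673828125, 302.33758544921875), (130.35879516601562, 235.00735473632812), 0.6825795769691467) 1012
handle 54 ((363.39410400390625, 302.5028991699219), (62.74917221069336, 19.96560287475586), 4.177000999450684)
t 32 [121.1 126.3]
t 28 [121.4 128.1]
t 33 [119.7 125.3]
t 30 [121.3 126.6]
((366.61761474609375, 280.1370544433594), (144.32589721679688, 278.0423583984375), 1.2807921171188354) 1846
handle 116 ((357.3271179199219, 302.757080078125), (73.5667724609375, 14.058656692504883), 1.6878405809402466)
```

View pics/s5.png

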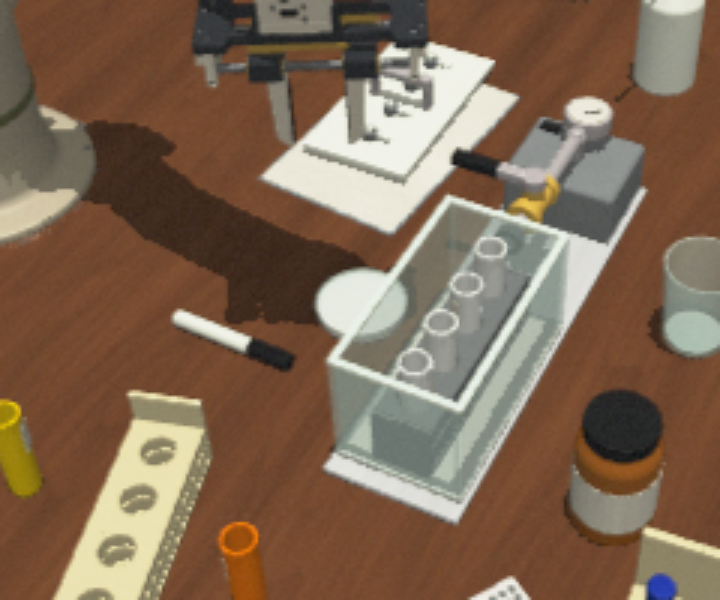

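All four tubes are home in the basin, and the valve is shut. The cover was knocked to about (357,303), so I measure it closely before regrasping.

```bash
python3 - <<'E'
from h import *
t=load("t5");s=load("s5")
for n,c in(("t",t),("s",s)):
    P=cloud(c);X,Y,Z=np.moveaxis(P,-1,0);img=c["img"]
    m=((abs(X-357)<75)&(abs(Y-303)<135)&(Z>12)&(Z<22)&(img.min(2)>150)).astype(np.uint8)
    k,l,st,ce=cv2.connectedComponentsWithStats(m);i=1+np.argmax(st[1:,4]);q=P[l==i]
    print(n,len(q),cv2.minAreaRect(q[:,:2].astype(np.float32)),q.min(0).round(1),q.max(0).round(1))
    # +-x edges fit: per y-bin extremes
    for nm,w in(("lo",np.min),("hi",np.max)):
        ys=np.arange(200,410,10);xs=[];yy=[]
        for y in ys:
            k2=q[abs(q[:,1]-y)<5]
            if len(k2)>5: xs.append(w(k2[:,0]));yy.append(y)
        f=np.polyfit(yy,xs,1) if len(yy)>3 else 0;print(nm,f,np.polyval(f,302) if len(yy)>3 else 0,len(yy),(min(yy),max(yy)) if yy else 0)
    A=np.c_[q[:,:2],np.ones(len(q))];print("plane",np.linalg.lstsq(A,q[:,2],rcond=None)[0].round(4))
    m=(abs(X-357)<50)&(abs(Y-303)<25)&(Z>52)&(Z<64);q=P[m];print("handle",q.min(0).round(1),q.max(0).round(1),np.median(q,0).round(1))
b=cv2.resize(t["img"][240:340,170:290,::-1],None,fx=4,fy=4);cv2.imwrite("pics/t5.png",b)
E
```

```text
t 2178 ((357.10455322265625, 302.4303283691406), (126.38101959228516, 233.10874938964844), 1.1739147901535034) [291.8 186.   12. ] [421.  419.3  22. ]
lo [-2.03031966e-02  3.00349317e+02] 294.21775187568795 21 (np.int64(200), np.int64(400))
hi [-4.72513067e-03  4.19828690e+02] 418.40170061599275 21 (np.int64(200), np.int64(400))
plane [-5.0000e-04 -5.0000e-04  1.7304e+01]
handle [320.7 295.1  52.2] [394.2 310.1  64. ] [356.2 302.2  58.9]
s 962 ((356.5673828125, 302.33758544921875), (130.35879516601562, 235.00735473632812), 0.6825795769691467) [291.7 184.3  12. ] [421.7 420.3  21.9]
lo [  0.35706085 215.93347783] 323.7658554292677 21 (np.int64(200), np.int64(400))
hi [-1.47296660e-02  4.24037634e+02] 419.58927470396134 21 (np.int64(200), np.int64(400))
plane [2.10000e-03 8.00000e-04 1.60964e+01]
handle [338.6 292.5  52.1] [395.  313.8  62.7] [363.6 299.5  56.7]
```

View pics/t5.png

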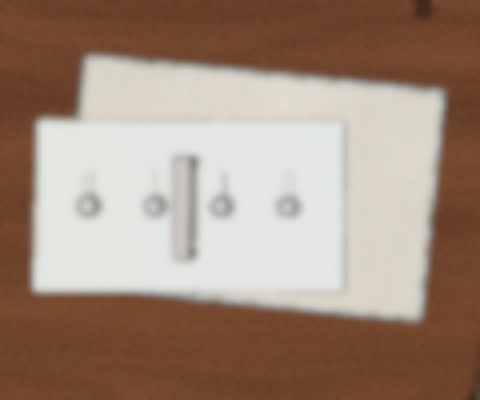

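The top crop shows the cover flat and square, shifted toward +y, with its handle at about (185,207) in the crop. Its pose is (357, 302.4), yaw about 0.014.

```bash
python3 -m pendant '[[[0.33,0.2,0,-0.35],[0.66,0.3,0,-0.7],[1,0.4,0,-1],[1,0.4,0,-1],[1,0.4,0,-1],[1,0.4,0,-1]]]' 0 >/dev/null; python3 go.py 357,302.4,200,1.585;
```

```text
t 60.4 tcp [427.5 155.5 219.6] yaw_y 1.0145 F [-0.6 -0.5 -0.2] w 92.9 gf 0.0 j7 0.64 tilt [-0.0001 -0.0006]
357,302.4,200,1.585 -> [0.916, 0.584, 0.13] -1.141
```

```bash
python3 -m pendant '[[[0.3,0.2,0,-0.35],[0.6,0.4,0,-0.7],[0.916,0.584,0,-1],[0.916,0.584,0,-1],[0.916,0.584,0,-1],[0.916,0.584,0,-1]]]' 0 >/dev/null; python3 -m pendant '[[[0,0,0.2,-0.14],[0,0,0.4,-0.14],[0,0,0.6,-0.14],[0,0,0.8,-0.14],[0,0,0.8,-0.14],[0,0,0.8,-0.14]]]' 0 >/dev/null; python3 go.py 357,302.4,35,1.585;
```

```text
t 61.9 tcp [356.8 303.1 100.4] yaw_y 1.586 F [ 0.3 -0.4 -0.4] w 92.8 gf 0.0 j7 0.76 tilt [ 0.0004 -0.    ]
357,302.4,35,1.585 -> [-0.001, -0.004, 0.436] 0.002
```

```bash
python3 -m pendant '[[[0,0,0.15,0],[0,0,0.3,0],[0,0,0.4,0],[0,0,0.43,0],[0,0,0.43,0],[0,0,0.43,0]]]' 0 >/dev/null; python3 go.py 357,302.4,35,1.585; python3 -m pendant '[[[0,0,0,0],[0,0,0,0],[0,0,0,0],[0,0,0,0],[0,0,0,0],[0,0,0,0],[0,0,0,0],[0,0,0,0],[0,0,0,0]]]' 1 >/dev/null; python3 go.py; python3 -m pendant '[[[0,0,-0.1,0],[0,0,-0.3,0],[0,0,-0.6,0],[0,0,-0.9,0],[0,0,-1,0],[0,0,-1,0],[0,0,-1,0]]]' >/dev/null; python3 go.py 600.3,-46.7,207,1.588
```

```text
t 62.6 tcp [356.6 303.8  36. ] yaw_y 1.5873 F [-0.1 -0.1  0.4] w 93.0 gf 0.0 j7 0.76 tilt [0.001 0.001]
357,302.4,35,1.585 -> [-0.003, -0.009, 0.007] 0.005
t 63.7 tcp [356.2 303.6  35.2] yaw_y 1.5876 F [ 0.3  0.4 -0.2] w 13.6 gf 30.0 j7 0.76 tilt [0.0002 0.0002]
t 64.6 tcp [355.6 303.  184.3] yaw_y 1.5876 F [-0.6 -1.  -4.4] w 13.4 gf 30.0 j7 0.76 tilt [-0.0011 -0.0013]
600.3,-46.7,207,1.588 -> [-1.591, -2.358, -0.151] -0.001
```

```bash
python3 -m pendant '[[[0,0,-0.15,0],[0,0,-0.2,0],[-0.2,-0.25,-0.2,0],[-0.4,-0.5,-0.2,0],[-0.6,-0.75,-0.2,0],[-0.8,-1,-0.2,0],[-0.8,-1,-0.2,0],[-0.8,-1,-0.2,0]]]' >/dev/null; python3 -m pendant '[[[-0.2,-0.25,0,0],[-0.4,-0.5,0,0],[-0.6,-0.75,0,0],[-0.79,-1,0,0],[-0.79,-1,0,0],[-0.79,-1,0,0],[-0.79,-1,0,0]]]' >/dev/null; python3 go.py 599.8,-46.7,207,1.588
```

```text
t 66.5 tcp [598.8   9.5 215. ] yaw_y 1.5902 F [ 0.2  0.1 -3.2] w 13.5 gf 30.0 j7 1.53 tilt [-0.0009  0.0006]
599.8,-46.7,207,1.588 -> [0.001, -0.375, 0.053] 0.004
```

```bash
python3 -m pendant '[[[0,-0.15,0,0],[0,-0.3,0,0],[0,-0.375,0,0],[0,-0.375,0,0],[0,-0.375,0.05,0],[0,-0.375,0.15,0],[0,-0.375,0.2,0],[0,-0.375,0.24,0],[0,-0.375,0.24,0],[0,-0.375,0.24,0]]]' >/dev/null; python3 go.py 599.8,-46.7,160,1.588; python3 - <<'E'
from h import *
for n in("scene","top"):
    c=snap(n,n+"6");P=cloud(c);X,Y,Z=np.moveaxis(P,-1,0);img=c["img"]
    m=(abs(X-600)<75)&(abs(Y+47)<130)&(Z>151)&(Z<172)&(img.min(2)>170);q=P[m];print(n,"plate",len(q),np.median(q[:,2]),cv2.minAreaRect(q[:,:2].astype(np.float32)))
E
```

```text
t 67.7 tcp [600.8 -48.8 179.4] yaw_y 1.5874 F [-0.8  0.1 -3.7] w 13.5 gf 30.0 j7 1.63 tilt [ 0.0003 -0.    ]
599.8,-46.7,160,1.588 -> [0.006, 0.014, 0.129] -0.001
scene plate 1628 161.0071374387993 ((600.9523315429688, -49.727684020996094), (127.43677520751953, 233.16258239746094), 1.0412659645080566)
top plate 661 161.33425981466164 ((601.2301025390625, -50.13240051269531), (127.43605041503906, 227.86964416503906), 1.200372338294983)
```

```bash
python3 -m pendant '[[[0.004,0.012,0.03,0],[0.004,0.012,0.06,0],[0.004,0.012,0.085,0],[0.004,0.012,0.085,0],[0.004,0.012,0.085,0]]]' >/dev/null; python3 go.py 599.9,-46.7,160,1.588
```

```text
t 68.5 tcp [600.1 -46.9 166.5] yaw_y 1.5875 F [-0.2 -0.1 -2.8] w 14.0 gf 30.0 j7 1.62 tilt [ 0.0001 -0.    ]
599.9,-46.7,160,1.588 -> [0.001, 0.002, 0.043] -0.001
```

```bash
python3 -m pendant '[[[0,0,0.01,0],[0,0,0.015,0],[0,0,0.02,0],[0,0,0.025,0],[0,0,0.03,0],[0,0,0.03,0]]]' >/dev/null; python3 go.py 599.9,-46.7,160,1.588
```

```text
t 69.2 tcp [599.9 -46.9 161.9] yaw_y 1.5875 F [-0.  -0.  -4.6] w 13.7 gf 30.0 j7 1.62 tilt [-0.0001 -0.    ]
599.9,-46.7,160,1.588 -> [0.0, 0.001, 0.012] -0.001
```

```bash
python3 -m pendant '[[[0,0,0.006,0],[0,0,0.012,0],[0,0,0.014,0],[0,0,0.014,0]]]' >/dev/null; python3 go.py; python3 -m pendant '[[[0,0,0,0],[0,0,0,0],[0,0,0,0],[0,0,0,0],[0,0,0,0],[0,0,0,0]]]' 0 >/dev/null;python3 -m pendant '[[[0,0,-0.2,0],[0,0,-0.4,0],[0,0,-0.5,0],[0,0,-0.5,0],[0,0,-0.5,0]]]' >/dev/null; python3 go.py; python3 - <<'E'
from h import *
for n in("scene","top"):
    c=snap(n,n+"7");P=cloud(c);X,Y,Z=np.moveaxis(P,-1,0);img=c["img"]
    m=(abs(X-600)<75)&(abs(Y+47)<130)&(Z>134)&(Z<149)&(img.min(2)>160);q=P[m];A=np.c_[q[:,:2],np.ones(len(q))]
    print(n,"plate",len(q),np.median(q[:,2]),cv2.minAreaRect(q[:,:2].astype(np.float32)),np.linalg.lstsq(A,q[:,2],rcond=None)[0].round(4))
E
```

```text
t 69.7 tcp [600.  -46.9 160.3] yaw_y 1.5875 F [-2.   0.8  4.8] w 14.0 gf 30.0 j7 1.62 tilt [0.0004 0.    ]
t 71.1 tcp [599.4 -46.8 233.8] yaw_y 1.5877 F [-1.1  1.   0. ] w 92.8 gf 0.0 j7 1.62 tilt [-0.0013  0.    ]
scene plate 1692 142.1232330903478 ((599.965087890625, -46.89350891113281), (129.01121520996094, 235.8799591064453), 0.7205348610877991) [1.300000e-03 2.000000e-04 1.412706e+02]
top plate 457 141.82750027928887 ((599.7638549804688, -47.55799865722656), (125.52424621582031, 230.78082275390625), 0.3799585700035095) [-6.400000e-03  5.000000e-04  1.455289e+02]
```

The cover sits level at 142 mm. Next, the valve.

```bash
python3 -m pendant '[[[0.2,0.3,0,0],[0.4,0.6,0,0],[0.503,0.932,0,0],[0.503,0.932,0,0],[0.503,0.932,0,0],[0.503,0.932,0,0],[0.503,0.932,0,0],[0.503,0.932,0,0]]]' 1 >/dev/null; python3 go.py 524,93,116,1.588; python3 - <<'E'
import numpy as np
h=np.array([597.2,128.5])
for j in np.linspace(-.05,1.60,12):
    f=np.pi/2-j;r=72-10*min(1,max(0,j/1.0))
    d=np.array([-np.sin(f),np.cos(f)]);n=np.array([-np.cos(f),-np.sin(f)])
    p=h+r*d+n*(7+10*abs(np.cos(f))+17.5*abs(np.sin(f)));print(round(j,2),p.round(1),((p-[524,93])/150*[-1,1]).round(3))
E
```

```text
t 72.2 tcp [522.4  90.9 234.8] yaw_y 1.5863 F [-0.5 -0.4  0.3] w 17.9 gf 0.0 j7 1.34 tilt [-0.0001 -0.0002]
524,93,116,1.588 -> [-0.011, 0.014, 0.792] -0.003
-0.05 [526.5 100. ] [-0.017  0.046]
0.1 [524.  110.3] [-0.     0.115]
0.25 [523.3 120.1] [0.005 0.181]
0.4 [524.  130.1] [-0.     0.247]
0.55 [526.3 140.1] [-0.015  0.314]
0.7 [530.2 149.9] [-0.041  0.379]
0.85 [535.7 159. ] [-0.078  0.44 ]
1.0 [542.8 167.2] [-0.125  0.495]
1.15 [550.6 175.6] [-0.178  0.551]
1.3 [560.1 182.5] [-0.241  0.597]
1.45 [570.8 187.8] [-0.312  0.632]
1.6 [581.5 191. ] [-0.383  0.653]
```

```bash
python3 -m pendant '[[[-0.01,0.014,0.2,0],[-0.01,0.014,0.4,0],[-0.01,0.014,0.6,0],[-0.01,0.014,0.7,0],[-0.01,0.014,0.785,0],[-0.01,0.014,0.785,0],[-0.01,0.014,0.785,0]]]' >/dev/null; python3 go.py 524,93,116,1.588
```

```text
t 73.0 tcp [524.1  93.8 117.7] yaw_y 1.5874 F [ 0.4 -1.  -0.2] w 0.7 gf 0.0 j7 1.34 tilt [0.001  0.0002]
524,93,116,1.588 -> [0.001, -0.005, 0.012] -0.001
```

```bash
python3 -m pendant '[[[0,0.046,0.008,0],[0,0.115,0.008,0],[0.005,0.181,0.008,0],[0,0.247,0.008,0],[-0.015,0.314,0.008,0],[-0.041,0.379,0.008,0],[-0.078,0.44,0.008,0],[-0.125,0.495,0.008,0],[-0.178,0.551,0.008,0],[-0.241,0.597,0.008,0],[-0.3,0.63,0.008,0],[-0.3,0.63,0.008,0]]]' >/dev/null; python3 go.py; python3 -m pendant '[[[-0.02,0.01,0,0],[-0.04,0.018,0,0],[-0.06,0.022,0,0],[-0.07,0.024,0,0],[-0.07,0.024,0,0]]]' >/dev/null; python3 go.py
```

```text
t 74.5 tcp [568.1 189.8 115.8] yaw_y 1.5878 F [-0.4  0.2  0. ] w 0.6 gf 0.0 j7 1.23 tilt [0.0012 0.0008]
t 75.2 tcp [577.8 192.8 115.9] yaw_y 1.5875 F [-1.  -0.  -0.4] w 0.3 gf 0.3 j7 1.23 tilt [0.0004 0.0002]
```

```bash
python3 -m pendant '[[[-0.01,0,0,0],[-0.02,0,0,0],[-0.03,0,0,0],[-0.03,0,0,0]]]' >/dev/null; python3 go.py;  python3 - <<'E'
from h import *
for n in("scene","top"):
    c=snap(n,n+"8")
    b=cv2.resize(c["img"][175:265,300:420,::-1] if n=="scene" else c["img"][180:250,200:320,::-1],None,fx=5,fy=5);cv2.imwrite(f"pics/{n}8.png",b)
E
```

```text
t 75.7 tcp [579.2 192.9 115.7] yaw_y 1.5883 F [-9.3 -0.8  6.5] w 0.4 gf 5.0 j7 1.23 tilt [-0.005  -0.0007]
```

View pics/scene8.png

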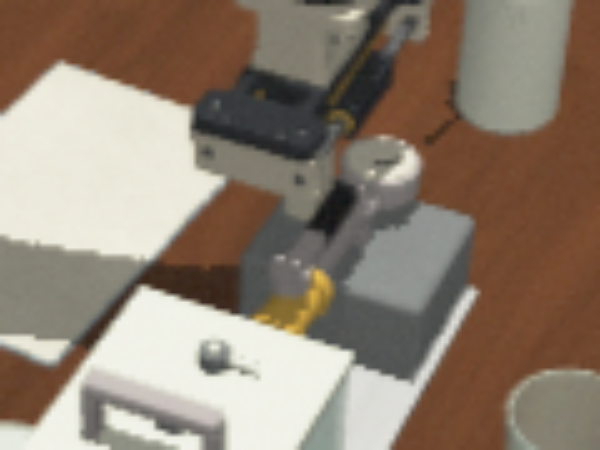

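The lever (330,205 in the crop) lies along the pipe, and the stop pushes back with 9 N. I back off and verify the angle.

```bash
python3 -m pendant '[[[0.1,0,0,0],[0.25,0,0,0],[0.3,0,0,0],[0.3,0,-0.3,0],[0.3,0,-0.6,0],[0.6,0,-0.8,0],[1,0,-0.8,0],[1,0,-0.8,0],[1,0,-0.8,0]]]' >/dev/null; python3 go.py; python3 - <<'E'
from h import *
for n in("scene","top"):
    c=snap(n,n+"9");P=cloud(c);X,Y,Z=np.moveaxis(P,-1,0);img=c["img"].astype(int)
    m=(abs(X-597)<40)&(Y>140)&(Y<215)&(Z>124)&(Z<136);q=P[m];vx,vy,x0,y0=cv2.fitLine(q[:,:2].astype(np.float32),cv2.DIST_HUBER,0,.01,.01).ravel()
    print(n,len(q),"dev from +y",np.arctan(vx/vy),x0,y0)
    m=(abs(X-600)<75)&(abs(Y+47)<130)&(Z>134)&(Z<149)&(img.min(2)>160);q=P[m];print("plate",len(q),np.median(q[:,2]),cv2.minAreaRect(q[:,:2].astype(np.float32)))
b=cv2.resize(c["img"][170:260,200:400,::-1],None,fx=4,fy=4);cv2.imwrite("pics/t9.png",b)
E
```

```text
t 76.9 tcp [433.  190.8 236.4] yaw_y 1.5878 F [0.8 0.3 0. ] w 0.6 gf 0.0 j7 1.09 tilt [0.0021 0.001 ]
scene 89 dev from +y -0.026098564 598.087 176.26192
plate 2750 142.06108682768922 ((599.9213256835938, -46.739830017089844), (129.4582061767578, 235.3314666748047), 0.8729052543640137)
top 123 dev from +y 0.012266592 595.5444 176.20247
plate 3189 141.97590869310662 ((600.2592163085938, -47.60918426513672), (128.29417419433594, 230.54933166503906), 0.7625934481620789)
```

View pics/t9.png

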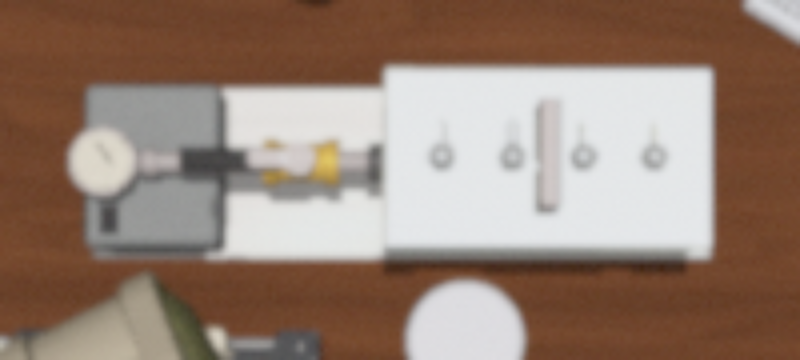

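The lever lies along the pipe (within about 0.03 rad), the cover is level and seated, and the arm is clear.

```bash
python3 -m pendant '[[[0,0,0,0],[0,0,0,0],[0,0,0,0],[0,0,0,0]]]' >/dev/null; python3 -c "
from plant import ctrl
print(ctrl.hand_in())"
```

```text
the job is handed in; nothing more can be done
None
```

The job is done and handed in at about 77 s: all four tubes are home in the collection rack, the cover is back on the basin and level, and the valve is fully open; the verdict was not shown to me.

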